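# Pack the logger kit: nest the mounting angles, then load wand and logger

## Task

Pack the open grey case. First nest the wide aluminium angle in the narrow one that already lies in the case's V-shaped saddle, legs on legs, and slide both gently, without ramming, along the saddle until both their ends butt against the tall end stop; then lay the white wand flat in the long narrow cell, and last the large white logger, screen up, in the wider cell. Let go of everything and leave all other things on the table where they are.

Things in the scene. Friction and masses are not known exactly. Their poses are not given: they have to be found in the camera images.
- case: open, shallow grey case, 280 mm (its x) by 210 mm (its y), 5 mm walls, fixed to the table; origin at the centre of its underside, z up. Outer walls and cell ribs reach 24 mm above the table, the bare floor is at 6 mm. Along its y run three lanes: long cell, wider cell and V-saddle (at x=-93, -23 and +85 mm)
- long_cell (a point): centre of the floor of the long narrow cell: 38 mm (case x) by 162 mm (case y) inside, floor 16 mm above the table, ribs 8 mm above that floor; axes of the case
- wide_cell (a point): centre of the floor of the wider cell: 72 mm (case x) by 112 mm (case y) inside, floor 16 mm above the table, ribs 8 mm above that floor; axes of the case
- end_stop: part of the case: origin on the face of the tall end stop (60 mm high, 96 mm wide), which faces the case's -y, 14 mm above the table: the saddle's bottom line starts here and runs 112 mm to -y between two 45-degree slopes rising to -x and +x; from there to the -y wall (inside face 197 mm from the stop) the lane is clear down to the floor. Axes of the case
- narrow_angle: loose aluminium angle lying in the saddle as a V, legs 40 mm, 6 mm thick, 120 mm long (its y), 145 g. Origin on its outer (lowest) corner line, half-way along; z up; legs rise at 45 degrees to -x and +x; inner corner line 8.5 mm above the origin. Starts 10 to 30 mm short of the end stop; slides when pushed on its end; home, the origin is 60 mm from the stop's face
- wide_angle (a point): loose aluminium angle, legs 60 mm, 8 mm thick, 120 mm long, about 290 g, starting as an L: one leg flat, one upright. The point is the centre of the upright leg, 30 mm up. Axes: y along the length, z up the upright leg, x from it out along the flat leg. Nested, the L is turned 45 degrees about y and its legs outreach the narrow ones by 26 mm, so a leg's edge can be held from both sides
- wide_angle_heel (a point): the wide angle's outer corner line, half-way along (same axes; the centre of the upright leg is at x=+4, y=0, z=+30 mm from here). Nested, it lies on the inner corner line of the narrow angle
- wand (a point): white plastic wand, square bar with rounded edges 26 mm wide (x), 150 mm long (y), 24 mm high (z); the point is its centre, 12 mm above what it lies on. About 110 g (varies)
- logger (a point): large white data logger, 60 mm wide (x), 100 mm long (y), 28 mm high (z), screen on top; the point is its centre, 14 mm above what it lies on. About 160 g (varies)
- spare_logger: spare small white logger, 44 x 68 x 20 mm, bystander; origin under its centre
- spray_bottle: closed bottle, 60 mm across, 150 mm tall, bystander; origin under its centre
- screw_jar: closed jar, 70 mm across, 70 mm tall, bystander; origin under its centre
- mug: mug, 80 mm across, 90 mm tall, bystander; origin under its centre
- screwdriver: screwdriver lying flat, bystander
- brush: brush lying flat, bystander
- offcut: short aluminium angle offcut, 40 x 40 mm legs, only 60 mm long, bystander (not one of the pair); origin under the middle of its flat leg

How it is judged (in metres and radians):
On the way, in this order (a step that is already met when the one before it is completed fails the run):
1. wide angle nested in the narrow one and both home against the end stop (x of wide_angle_heel in the frame of narrow_angle between -0.004 and 0.004 m and z of wide_angle_heel in the frame of narrow_angle between 0.005 and 0.012 m and angle between the y axis of wide_angle and the y axis of narrow_angle, either way round below 0.06 rad and angle between wide_angle's own z axis and vertical between 0.7 and 0.87 rad and y of narrow_angle in the frame of case between 0.034 and 0.04 m and y of wide_angle_heel in the frame of case between 0.034 and 0.04 m and x of narrow_angle in the frame of case between 0.081 and 0.089 m and z of narrow_angle in the frame of case between 0.01 and 0.018 m), for 0.2 s.
2. wand lying in the long narrow cell (all of step 1 and x of wand in the frame of case between -0.102 and -0.084 m and y of wand in the frame of case between -0.009 and 0.009 m and z of wand in the frame of case between 0.0245 and 0.0335 m and angle between the y axis of wand and the y axis of case, either way round below 0.12 rad), for 0.2 s.
3. large logger lying in the wider cell, screen up (all of step 2 and x of logger in the frame of case between -0.032 and -0.014 m and y of logger in the frame of case between -0.009 and 0.009 m and z of logger in the frame of case between 0.026 and 0.034 m and angle between logger's own z axis and vertical below 0.12 rad and angle between the y axis of logger and the y axis of case, either way round below 0.15 rad), for 0.2 s.
At the end, for the whole second after the job is handed in: Wide angle nested in the narrow one (corner lines within 4 mm, parallel within 0.06 rad), both ends within 3 mm of the end stop; wand in the long cell, logger screen up in the wider cell, each lying on the floor (4 mm), centred within 9 mm; all at rest (all of step 3 and linear speed of narrow_angle below 0.02 m/s); the robot touches nothing.
It fails at once if end stop rammed with over 60 N (contact force between anything else and end_stop above 60 N).
It fails at once if a bystander moved by more than 30 mm (distance of any of spare_logger, spray_bottle, screw_jar, mug, screwdriver, brush, offcut from where it was at the start of the episode above 0.03 m).
It also fails if it takes over 72 s, if anything falls off the work surface, if the arm or the gripper's body presses on something with over 40 N, if the wrist force passes 120 N, or if a joint passes its speed limit or range.

## Robot

A 6-joint arm with a two-finger parallel gripper is mounted at the origin on the work surface. World frame = base frame: x ahead of the robot, y to its left, z up, the work surface at z = 0. Lengths are in mm, angles in rad, forces in N, time in s.
With the tool pointing down it reaches from about 275 to 750 mm from the base axis. Payload 10.2 kg.
Tool frame: the origin (TCP) lies at the very end of the fingers, on their centre line; the grasp point (between the pads) lies 19 mm behind it; z points along the fingers, y is the direction in which the jaws open and shut (so a half turn about z gives the same grasp; the last joint's range is limited). The gripper opens to 85 mm and grips with 20 to 120 N. Pads are 22 mm wide; open, the fingers measure 114 mm over their backs; the gripper's body (76 mm by 85 mm) begins 54 mm behind the grasp point. The pads swing forward as they close: fully open they stand 13 mm farther back than shut.
Start: joints at [-1.423, 0.313, 1.498, -0, 1.331, -0.223], TCP at [190.227, -489.331, 193.294] pointing down, gripper open.
Joint ranges: [-2.94, 2.94], [-0.97, 2.17], [0.19, 2.56], [-1.23, 4.37], [0.02, 3.11], [-2.88, 2.88]. Speed limits (rad/s): [2.39, 2.39, 3.01, 3.14, 3.14, 3.14].

## Interface

Orientations are given as a unit quaternion [w, x, y, z].
In Python, from rig import readout, cams, finish_job gives the robot as it stands. The module is installed in compiled form; this text tells all that it offers.
- The arm moves only by the tool carry_out, never from a script. Its argument "steps" is one flat list of numbers, 7 for each row, row after row: the shift along the tool's x, y, z in cm, then the turn, a rotation vector about the tool's x, y, z in units of 5 degrees (1.0 is 5 degrees), then the opening, from -1 (shut) to 1 (fully open), so that 0 is half open. In form: [x, y, z, ax, ay, az, hand, x, y, z, ax, ay, az, hand, ...]. A call has 1 to 20 rows; each row shifts and turns the commanded pose from where the row before left it, along the tool's axes as they then stand; what a row does not reach is not made up. A row lasts 1/12 s, in which the tool goes at most 41.7 mm and 7.16 degrees, less where a joint would pass 70% of its speed; a pose out of reach is approached as far as the arm can. A call with a gripper value outside its range is refused whole. The fingers move at their own pace and stop on an object; "grip_force" is the grip in N (left out, the last holds). Time passes only in rows, so rows that do not move let the fingers close. It gives the time, the measured TCP pose, the force and the opening at its end, in the units of the state.
- readout.sense(): the state, without advancing time (a new reading comes with each control period).
- cams.capture(name): name is "scene" or "top"; returns the picture (400x640x3 uint8, red, green, blue); there is no depth.
- cams.calibration(name): a dict with "fx", "fy", "cx", "cy" (pixels), "R" (3x3) and "t" (3): a world point X has camera coordinates R X + t. Camera axes: x right, y down, z forward; pixel columns grow to the right and rows downward; lengths in mm; the calibration is good to about 2 mm. A picture is of the moment at which its call begins. calibration takes no time and is no camera call.
- finish_job(): hands the job in, once; it reports no verdict.
The state is a dict: "time_s": time; "joints": joint angles; "dq": joint speeds; "tau": joint torques, N m; "eef_pos": TCP position; "ee_rot": TCP orientation; "force": force on the tool from outside, world axes, zero at the start; "wrist_torque": the same for the moment, N m; "grip_width": opening from 0.0 (shut) to 1.0 (fully open).
Only numpy, scipy, OpenCV 4.12 (cv2) and the standard library are available. Lean on these libraries where they do the work, as an engineer would, in place of code of your own. Each camera call takes 0.05 s, during which the arm holds its last target.

## Working session

There is one attempt and no reset: what is moved stays moved. The work goes in short steps, Python scripts to look and compute and a tool call to move; the robot and the scene stay as the last step left them, time stands still between calls to the robot, and variables do not carry over. Pictures are saved under pics/ and viewed, and the job is handed in when it is done.

Besides the shell and the picture viewer there is one more tool, called by a JSON object that holds its "fn" and its "kwargs", one argument or row to a line. carry_out: Moves the arm, as the interface text tells. Its arguments: {"type":"object","properties":{"steps":{"type":"array","items":{"type":"number"}},"grip_force":{"type":"number"}},"required":["steps"]}

```bash
mkdir -p pics; ls; python3 - <<'E'
from rig import readout, cams
import cv2
print(readout.sense())
for n in("scene","top"):
    im=cams.capture(n); cv2.imwrite(f"pics/{n}0.png",im[:,:,::-1]); print(n,cams.calibration(n))
E
```

```text
pics
{'time_s': 0.0, 'joints': array([-1.42341180e+00,  3.13442363e-01,  1.49845629e+00, -4.45509668e-06,
        1.33096906e+00, -2.23418036e-01]), 'dq': array([-0.0016363 ,  0.00169584, -0.00168952, -0.00164105, -0.00164501,
        0.00144162]), 'tau': array([-8.31870602e-04, -4.12266970e+01, -2.59744209e+01, -2.08898364e-04,
        4.15123359e-03, -1.42667420e-05]), 'eef_pos': array([ 190.17366887, -489.01898409,  192.73177541]), 'ee_rot': array([-6.37151986e-04,  9.82862060e-01,  1.84341435e-01,  2.20691078e-05]), 'force': array([-0.05134367, -0.42103631, -0.39432625]), 'wrist_torque': array([ 0.03604328, -0.00070193,  0.02244506]), 'grip_width': 0.9988872232231584}
scene {'fx': 454.28040592991283, 'fy': 454.28040592991283, 'cx': 317.3874682538959, 'cy': 200.68403133163338, 'R': array([[-0.65080428,  0.75923365,  0.00424843],
       [ 0.54599692,  0.47189437, -0.69224495],
       [-0.52758047, -0.44819635, -0.72165011]]), 't': array([ 332.33970333, -278.09563948, 1460.88397041])}
top {'fx': 402.65639220956257, 'fy': 402.65639220956257, 'cx': 320.43660142228754, 'cy': 196.3094906167592, 'R': array([[ 2.46553411e-02, -9.99695812e-01, -6.31323344e-04],
       [-9.94779715e-01, -2.44715332e-02, -9.90679730e-02],
       [ 9.90223882e-02,  3.07058232e-03, -9.95080468e-01]]), 't': array([  15.98951987,  582.45048759, 1109.91099572])}
```

View pics/scene0.png

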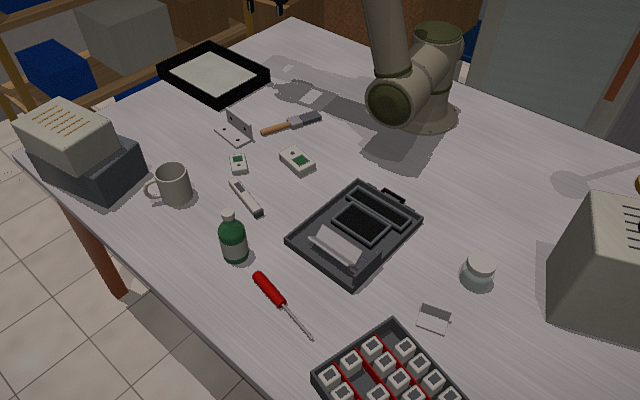

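View pics/top0.png

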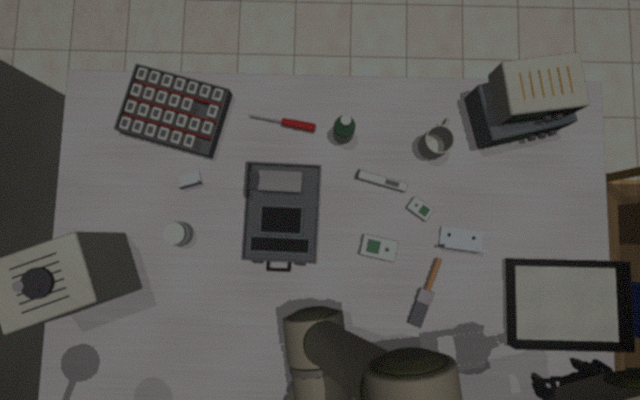

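```bash
python3 - <<'E'
import cv2,numpy as np
a=cv2.imread("pics/top0.png"); b=cv2.imread("pics/scene0.png")
def z(im,x0,y0,x1,y1,k,n):
    c=cv2.resize(im[y0:y1,x0:x1],None,fx=k,fy=k,interpolation=cv2.INTER_CUBIC)
    c=np.clip(c.astype(float)*1.5,0,255).astype(np.uint8); cv2.imwrite(n,c)
z(a,230,150,335,275,4.8,"pics/z1.png")
z(a,345,150,495,270,5,"pics/z2.png")
z(b,270,160,440,300,4.2,"pics/z3.png")
z(b,200,90,350,230,4.2,"pics/z4.png")
E
```

```text
(no output)
```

View pics/z1.png

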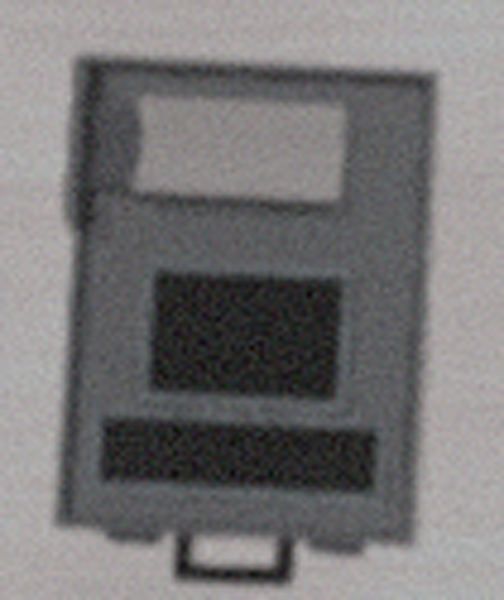

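View pics/z2.png

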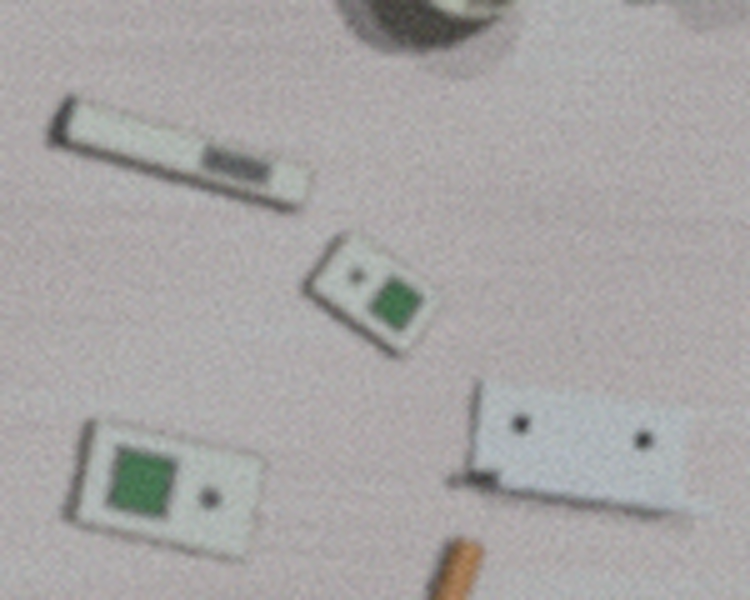

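View pics/z3.png

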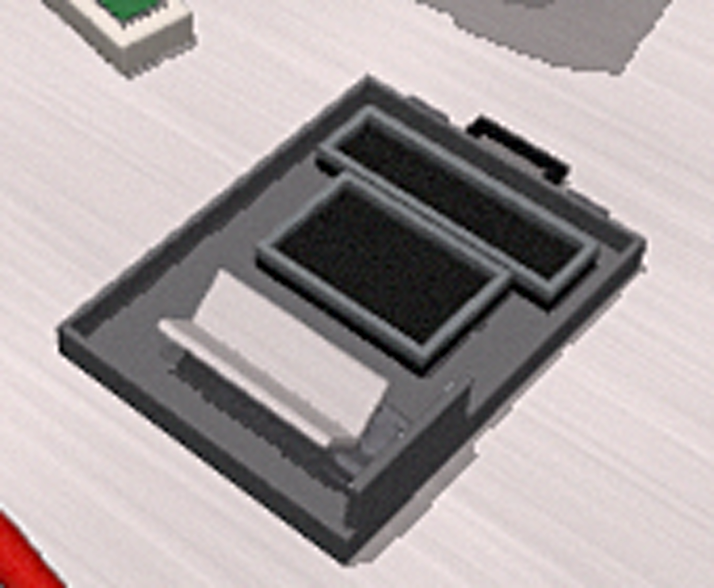

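View pics/z4.png

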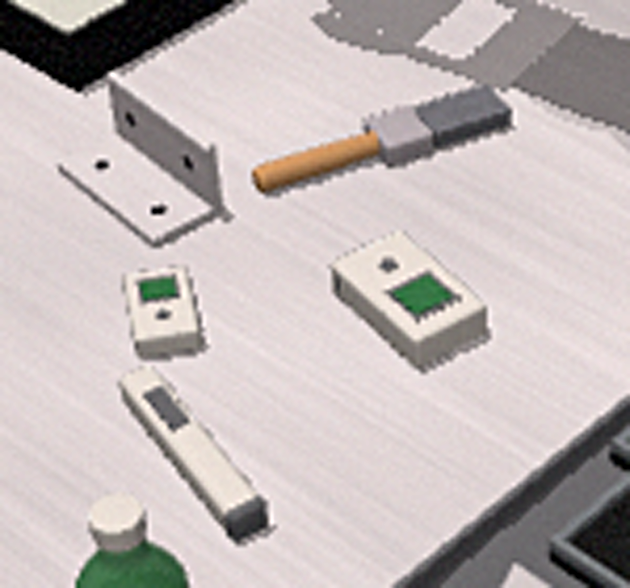

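```bash
cat > h.py <<'E'
import numpy as np,cv2
from rig import readout,cams
from scipy.spatial.transform import Rotation as Ro
C={n:cams.calibration(n) for n in("scene","top")}
def ray(n,uv,z):
    c=C[n];R=np.array(c["R"]);t=np.array(c["t"])
    o=-R.T@t; d=R.T@np.array([(uv[0]-c["cx"])/c["fx"],(uv[1]-c["cy"])/c["fy"],1.])
    return o+d*(z-o[2])/d[2]
def proj(n,X):
    c=C[n];p=np.array(c["R"])@np.asarray(X,float)+c["t"]
    return np.array([c["fx"]*p[0]/p[2]+c["cx"],c["fy"]*p[1]/p[2]+c["cy"]])
E
python3 - <<'E'
from h import *
for n in C: print(n,-np.array(C[n]["R"]).T@C[n]["t"])
im=cv2.imread("pics/top0.png"); s=cv2.imread("pics/scene0.png")
f=cv2.GaussianBlur(im,(0,0),1).astype(int)
for p in [(375,180),(370,245),(460,240),(480,200),(280,180),(300,220),(250,175),(275,220)]: print(p,f[p[1],p[0]])
fs=cv2.GaussianBlur(s,(0,0),.7).astype(int)
print("scene")
for p in [(243,195),(297,155),(231,137),(240,125),(280,130),(330,250),(350,220),(260,190)]: print(p,fs[p[1],p[0]])
E
```

```text
scene [1138.86131733  533.67114164  860.32485176]
top [ 469.10966535   26.83003941 1162.16303698]
(375, 180) [113 115 113]
(370, 245) [57 76 51]
(460, 240) [124 120 116]
(480, 200) [110 110 114]
(280, 180) [90 91 93]
(300, 220) [45 44 42]
(250, 175) [48 46 46]
(275, 220) [24 24 24]
scene
(243, 195) [145 151 159]
(297, 155) [141 145 153]
(231, 137) [143 143 150]
(240, 125) [76 76 80]
(280, 130) [59 64 74]
(330, 250) [105 105 111]
(350, 220) [17 16 16]
(260, 190) [142 142 150]
```

```bash
python3 - <<'E'
from h import *
im=cv2.imread("pics/top0.png")
f=cv2.GaussianBlur(im,(0,0),1.3).astype(float)
B,G,R=f[...,0],f[...,1],f[...,2]
def comp(mask,box):
    m=np.zeros(mask.shape,np.uint8);x0,y0,x1,y1=box
    m[y0:y1,x0:x1]=mask[y0:y1,x0:x1]*255
    m=cv2.morphologyEx(m,cv2.MORPH_CLOSE,np.ones((5,5)))
    cs,_=cv2.findContours(m,cv2.RETR_EXTERNAL,cv2.CHAIN_APPROX_NONE)
    return max(cs,key=cv2.contourArea)
vis=cv2.resize(im,None,fx=4,fy=4)
def rep(name,c,z):
    r=cv2.minAreaRect(c); b=cv2.boxPoints(r)
    W=np.array([ray("top",p,z)[:2] for p in b])
    e1=np.linalg.norm(W[1]-W[0]);e2=np.linalg.norm(W[2]-W[1])
    d=(W[1]-W[0]) if e1>e2 else (W[2]-W[1])
    a=np.degrees(np.arctan2(d[1],d[0]))%180
    print(name,"px",np.round(r[0],1),"ctr",W.mean(0).round(1),"sides",round(e1,1),round(e2,1),"long-axis deg",round(a,2)); print(np.round(W,1).tolist())
    cv2.polylines(vis,[np.int32((b+.5)*4)],True,(0,0,255),1)
gray=f.mean(2)
white=(G-R>0.5)
rep("wand",comp(white&(gray>70),(345,160,415,200)),24)
rep("logger",comp(white|((G-R)>8),(350,225,405,270)),28)
rep("wide",comp((B-R>2),(430,215,495,262)),8)
rep("case",comp(gray<85,(235,150,330,264)),24)
blk=gray<33
rep("longcell",comp(blk,(245,232,320,256)),16)
rep("widecell",comp(blk,(255,203,310,236)),16)
rep("narrow",comp((gray>70),(252,165,312,195)),42)
cv2.imwrite("pics/v1.png",vis[580:1100,920:1320]);cv2.imwrite("pics/v2.png",vis[600:1080,1380:1980])
E
```

```text
wand px [382.  179.9] ctr [ 633.8 -144. ] sides 21.0 143.7 long-axis deg 76.19
[[640.7, -71.8], [661.2, -76.8], [626.8, -216.4], [606.5, -211.1]]
logger px [379.  246.1] ctr [ 446.1 -136.7] sides 64.9 96.6 long-axis deg 76.8
[[425.6, -82.0], [488.6, -97.6], [466.5, -191.6], [403.8, -175.6]]
wide px [463.5 239.5] ctr [ 470.5 -380.1] sides 59.6 135.6 long-axis deg 84.69
[[447.2, -309.1], [506.3, -316.4], [493.8, -451.4], [434.8, -443.5]]
case px [280.1 213.2] ctr [533.3 143.2] sides 287.6 219.0 long-axis deg 179.79
[[392.0, 251.8], [679.6, 250.8], [674.4, 31.9], [387.2, 38.3]]
longcell px [279.5 244.3] ctr [443.9 142.8] sides 29.8 151.3 long-axis deg 88.7
[[430.8, 218.4], [460.5, 218.2], [457.1, 67.0], [427.4, 67.5]]
widecell px [280.6 219.4] ctr [514.4 142.1] sides 63.9 104.3 long-axis deg 88.54
[[483.8, 194.4], [547.6, 193.7], [545.0, 89.4], [481.2, 90.7]]
narrow px [280.  179.9] ctr [624.1 144.9] sides 59.7 122.4 long-axis deg 88.0
[[596.4, 206.5], [656.1, 205.4], [651.8, 83.0], [592.2, 84.8]]
```

View pics/v1.png

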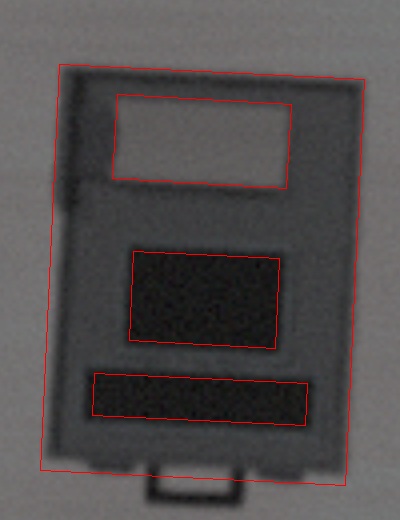

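View pics/v2.png

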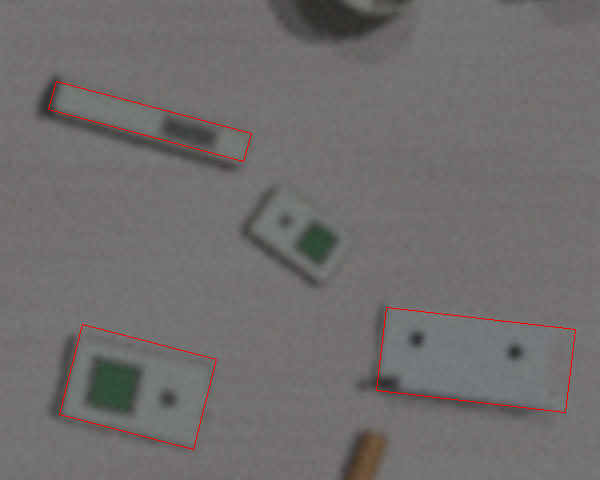

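```bash
python3 - <<'E'
from h import *
import cv2
b=cv2.imread("pics/scene0.png"); a=cv2.imread("pics/top0.png")
def z(im,x0,y0,x1,y1,k,n):
    c=cv2.resize(im[y0:y1,x0:x1],None,fx=k,fy=k,interpolation=cv2.INTER_CUBIC)
    c=np.clip(c.astype(float)*1.6,0,255).astype(np.uint8)
    for x in range(x0,x1,10): cv2.putText(c,str(x),(int((x-x0)*k),10),0,.35,(0,0,255)); cv2.line(c,(int((x-x0+.5)*k),12),(int((x-x0+.5)*k),18),(0,0,255))
    for y in range(y0,y1,10): cv2.putText(c,str(y),(0,int((y-y0+.5)*k)),0,.35,(0,0,255)); cv2.line(c,(24,int((y-y0+.5)*k)),(30,int((y-y0+.5)*k)),(0,0,255))
    cv2.imwrite(n,c)
z(b,205,100,260,155,10,"pics/w1.png")
z(a,432,218,492,260,12,"pics/w2.png")
E
```

```text
(no output)
```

View pics/w1.png

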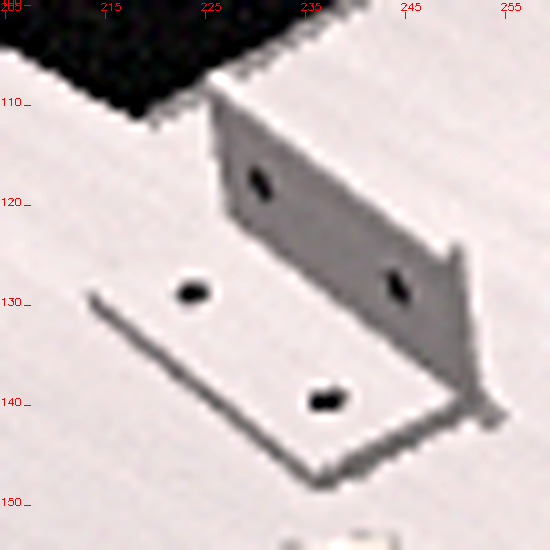

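View pics/w2.png

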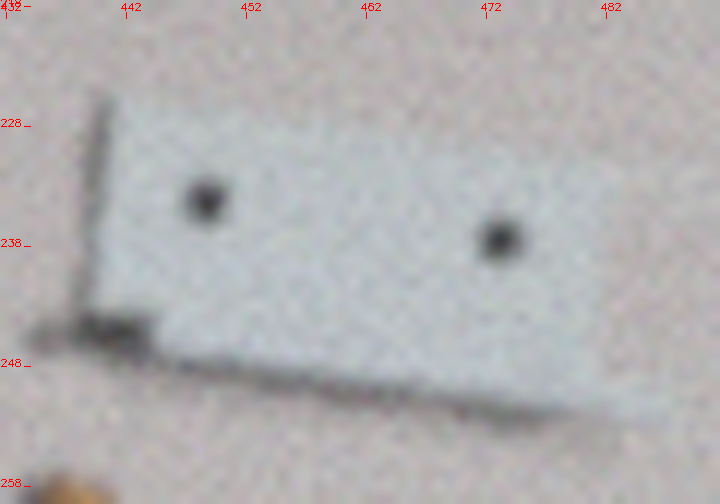

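```bash
python3 - <<'E'
from h import *
P=lambda n,u,z,t:print(t,ray(n,u,z)[:2].round(1))
P("scene",(223.8,128.8),8,"holeA s");P("top",(473.2,237.5),8,"holeA t")
P("scene",(237.3,139.6),8,"holeB s");P("top",(448.7,234.3),8,"holeB t")
P("scene",(213.7,129),8,"outer L");P("scene",(236,147.5),8,"outer R")
P("scene",(228,120.8),8,"inner L");P("scene",(252,139),8,"inner R")
P("scene",(225.8,108.7),60,"top L");P("scene",(244.3,125.7),60,"top R?");P("scene",(245.3,124),60,"top R back?")
# top-cam: flat +y end corners, upright bottom
P("top",(440.5,226),8,"outer R t");P("top",(482,231),8,"outer L t")
P("top",(487,252),60,"upr L t"); P("top",(446,247.5),60,"upr edge t")
E
```

```text
holeA s [ 471.6 -410.8]
holeA t [ 476.7 -407.9]
holeB s [ 480.3 -340.6]
holeB t [ 484.1 -338.1]
outer L [ 492.5 -433.4]
outer R [ 507.8 -316.1]
inner L [ 435.8 -431.9]
inner R [ 449.6 -309.5]
top L [ 442.2 -424. ]
top R? [ 463.7 -319.5]
top R back? [ 456.2 -323.3]
outer R t [ 507.1 -314.9]
outer L t [ 495.8 -433.2]
upr L t [ 438.1 -425.2]
upr edge t [ 447.5 -314.1]
```

{"fn": "carry_out", "kwargs": {
  "steps": [0, 0, 0, 0, 0, -1.4, 0.6, 0, 0, 0, 0, 0, -1.4, 0.6, 0, 0, 0, 0, 0, -1.4, 0.6, 0, 0, 0, 0, 0, -1.4, 0.6, 0, 0, 0, 0, 0, -1.4, 0.6, 0, 0, 0, 0, 0, -1.4, 0.6, 0, 0, 0, 0, 0, -1.4, 0.6, 0, 0, 0, 0, 0, -1.4, 0.6, 0, 0, 0, 0, 0, -1.4, 0.6, 1.45, 2.41, 0.73, 0, 0, 0, 0.6, 1.45, 2.41, 0.73, 0, 0, 0, 0.6, 1.45, 2.41, 0.73, 0, 0, 0, 0.6, 1.45, 2.41, 0.73, 0, 0, 0, 0.6, 1.45, 2.41, 0.73, 0, 0, 0, 0.6, 1.45, 2.41, 0.73, 0, 0, 0, 0.6, 1.45, 2.41, 0.73, 0, 0, 0, 0.6, 1.45, 2.41, 0.73, 0, 0, 0, 0.6, 1.45, 2.41, 0.73, 0, 0, 0, 0.6, 1.45, 2.41, 0.73, 0, 0, 0, 0.6]
}}

```text
time_s: 1.68
eef_pos: [445.6, -368.3, 119.6]
ee_rot: [-0.0, 0.742, 0.671, -0.0]
force: [-0.8, -0.5, 0.5]
grip_width: 0.799
```

```bash
cat >> h.py <<'E'
def pose():
    s=readout.sense(); q=s["ee_rot"]
    return s,np.array(s["eef_pos"]),Ro.from_quat([q[1],q[2],q[3],q[0]]).as_matrix()
def delta(p,Rt=None):
    """mm target -> tool frame cm and rotvec units"""
    s,x,R=pose()
    out=R.T@(np.array(p)-x)/10
    rv=None if Rt is None else np.degrees(Ro.from_matrix(R.T@Rt).as_rotvec())/5
    return out.round(3),rv
def Rdown(yaw,tilt=0):
    """tool x at yaw deg, z down, then tilt deg about tool x"""
    return (Ro.from_euler('z',yaw,degrees=True)*Ro.from_euler('x',180,degrees=True)*Ro.from_euler('x',tilt,degrees=True)).as_matrix()
def show(tag,crop=None,names=("scene","top"),k=3):
    for n in names:
        im=cams.capture(n)[:,:,::-1]
        cv2.imwrite(f"pics/raw_{n}_{tag}.png",im)
        if crop and n in crop:
            x0,y0,x1,y1=crop[n]; im=cv2.resize(im[y0:y1,x0:x1],None,fx=k,fy=k,interpolation=cv2.INTER_CUBIC)
            im=np.clip(im.astype(float)*1.4,0,255).astype(np.uint8)
        cv2.imwrite(f"pics/{n}_{tag}.png",im)
E
python3 - <<'E'
from h import *
s,x,R=pose(); print(s["time_s"],x.round(1),R.round(3).tolist(),s["joints"].round(2),s["grip_width"],s["force"])
print(delta((445.1,-368.7,37),Rdown(84.2)))
show("a",{"scene":(190,50,320,170),"top":(400,200,520,290)},k=4.5)
E
```

```text
1.6833 [ 445.6 -368.3  119.6] [[0.1, 0.995, -0.0], [0.995, -0.1, 0.001], [0.0, -0.001, -1.0]] [-0.89  0.49  1.43 -0.    1.22 -0.79] 0.7994176447595301 [-0.78923737 -0.5418647   0.49076643]
(array([-0.052, -0.043,  8.261]), array([-0.00603545, -0.00538293,  0.00958437]))
```

View pics/scene_a.png

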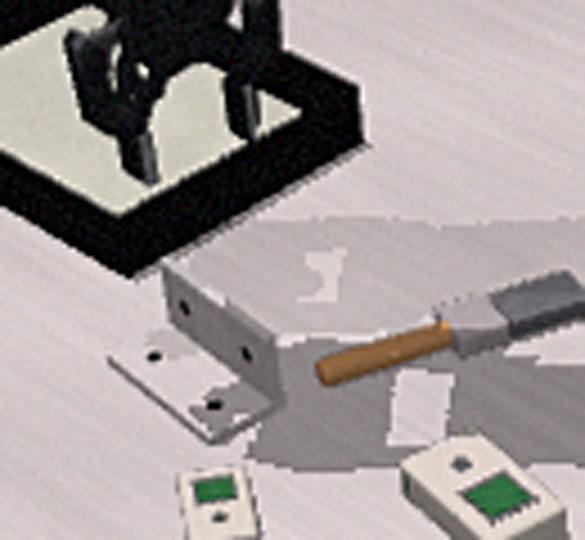

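View pics/top_a.png

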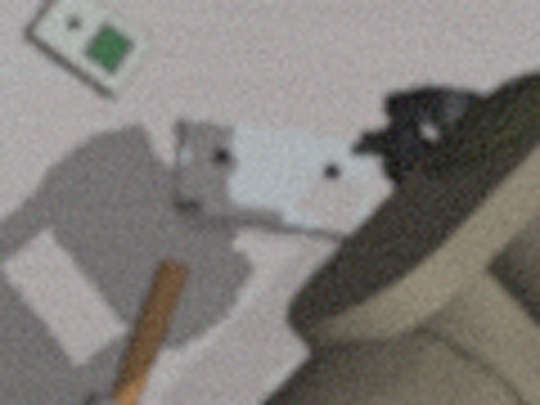

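```bash
python3 - <<'E'
from h import *
for z in (119.6,128): print(proj("scene",(445.6,-368.3,z)))
print(ray("scene",(233.7,86),125), proj("scene",(445,-368.5,60)))
E
```

```text
[234.93574597  99.21418626]
[234.56331513  96.70614778]
[ 406.41858448 -415.82891319  125.        ] [237.58650498 116.24449746]
```

```bash
python3 - <<'E'
from h import *
b=cv2.imread("pics/raw_scene_a.png")[60:125,200:275]
c=cv2.resize(b,None,fx=8,fy=8,interpolation=cv2.INTER_CUBIC).astype(float)
c=255*(np.clip(c,0,255)/255)**.45
for dy in(-1,1):
    p=(proj("scene",(445.6+dy*34,-368.3-dy*3.4,128))-[200,60])*8+4
    cv2.circle(c,tuple(int(v) for v in p),4,(0,0,255),-1)
cv2.imwrite("pics/tip.png",c)
E
```

```text
[ WARN:0@0.523] global loadsave.cpp:1063 imwrite_ Unsupported depth image for selected encoder is fallbacked to CV_8U.
```

View pics/tip.png

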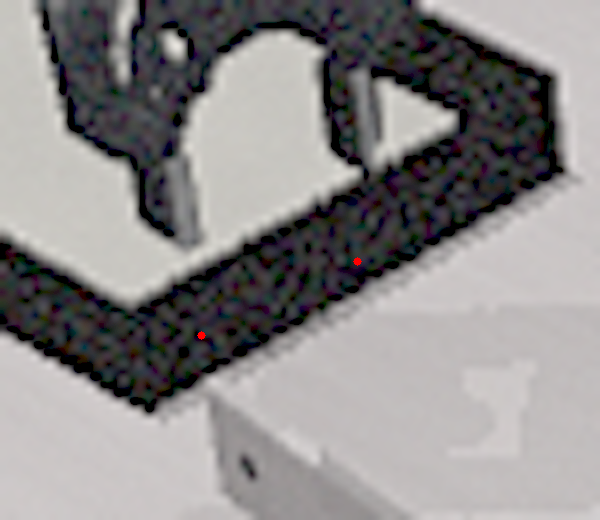

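```bash
python3 - <<'E'
from h import *
s,x,R=pose(); print(s["time_s"],x,s["grip_width"],s["dq"].round(3))
show("b",{"scene":(190,50,320,170)},k=4.5)
for z in(119,128,165): print(proj("top",(445.6,-368.3,z)),proj("scene",(445.6,-368.3,z)))
E
```

```text
1.7833 [ 446.72122652 -366.66859966  118.53771515] 0.7998817010700933 [-0.065 -0.033  0.016 -0.021  0.008 -0.052]
[474.21772829 249.40087646] [234.96221577  99.39244027]
[475.55842813 249.51443546] [234.56331513  96.70614778]
[481.32536738 250.00290263] [232.88058549  85.37424328]
```

View pics/scene_b.png

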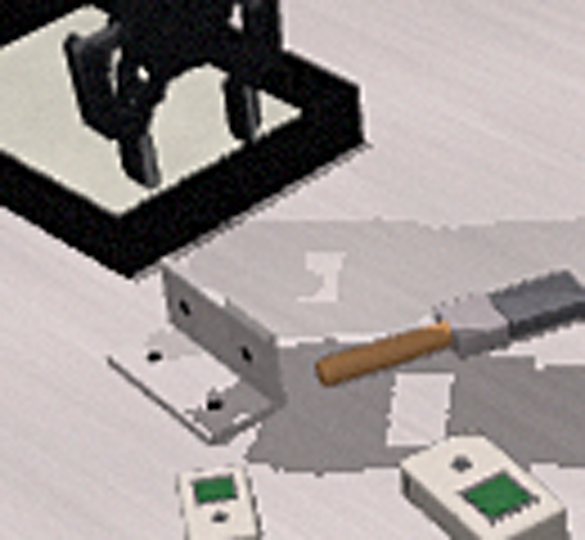

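View pics/top_b.png

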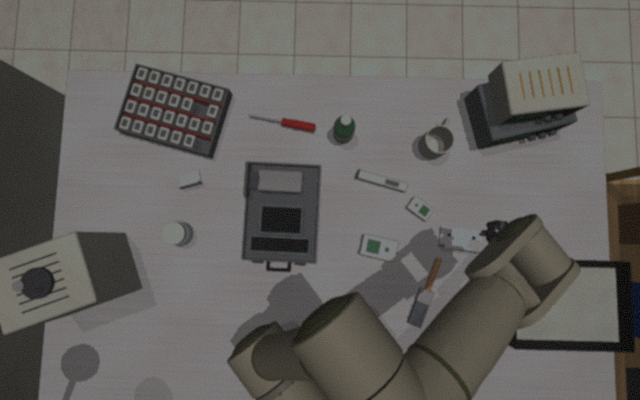

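```bash
python3 - <<'E'
from h import *
print(proj("top",(190,-489,200)),proj("scene",(190,-489,200)))
for z in (130,165,200): print(z,ray("top",(495,230),z))
b=cv2.imread("pics/top0.png")[330:400,520:640]; cv2.imwrite("pics/t0z.png",np.clip(cv2.resize(b,None,fx=6,fy=6).astype(float)*2,0,255).astype(np.uint8))
b=cv2.imread("pics/raw_top_b.png")[190:270,450:570]; cv2.imwrite("pics/t1z.png",np.clip(cv2.resize(b,None,fx=6,fy=6).astype(float)*2,0,255).astype(np.uint8))
E
```

```text
[541.41385183 363.58070918] [266.20592268  28.66555782]
130 [ 496.33942362 -417.83095723  130.        ]
165 [ 495.41607963 -402.75278225  165.        ]
200 [ 494.49273563 -387.67460726  200.        ]
```

View pics/t0z.png

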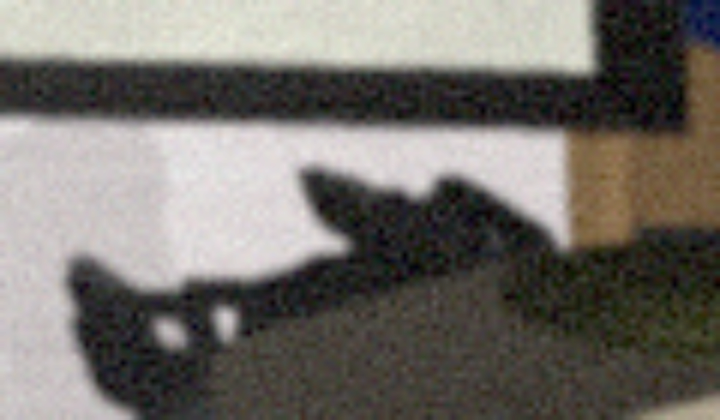

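View pics/t1z.png

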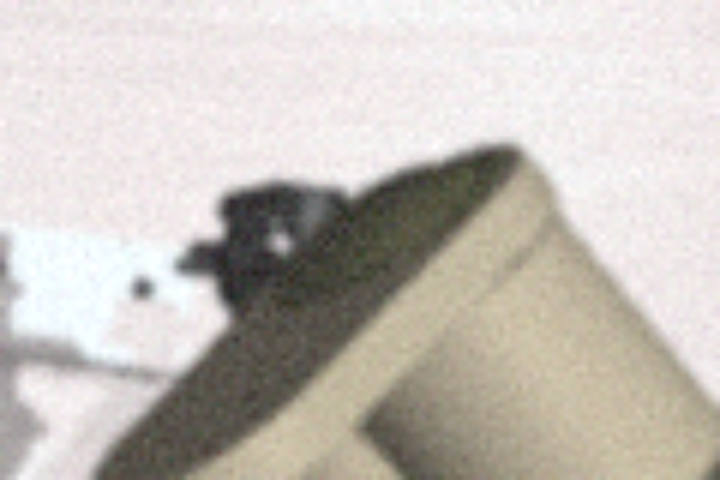

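```bash
python3 - <<'E'
from h import *
def tri(us,ut):
    A=[];o=[];d=[]
    for n,u in(("scene",us),("top",ut)):
        a=ray(n,u,0);b=ray(n,u,300);v=(b-a)/np.linalg.norm(b-a);o.append(a);d.append(v)
    M=sum(np.eye(3)-np.outer(v,v) for v in d);r=sum((np.eye(3)-np.outer(v,v))@a for a,v in zip(o,d))
    X=np.linalg.solve(M,r); return X, [np.linalg.norm((np.eye(3)-np.outer(v,v))@(X-a)) for a,v in zip(o,d)]
print(tri((223.3,90.7),(480.8,233.7)))
E
```

```text
(array([ 484.57028397, -365.3109799 ,  168.19032042]), [np.float64(1.2634017797780603), np.float64(1.263401779778146)])
```

```bash
python3 - <<'E'
from h import *
b=cv2.imread("pics/scene0.png")[0:60,230:310]; c=cv2.resize(b,None,fx=8,fy=8).astype(float); cv2.imwrite("pics/s0z.png",(255*(c/255)**.5).astype(np.uint8))
E
```

```text
(no output)
```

View pics/s0z.png

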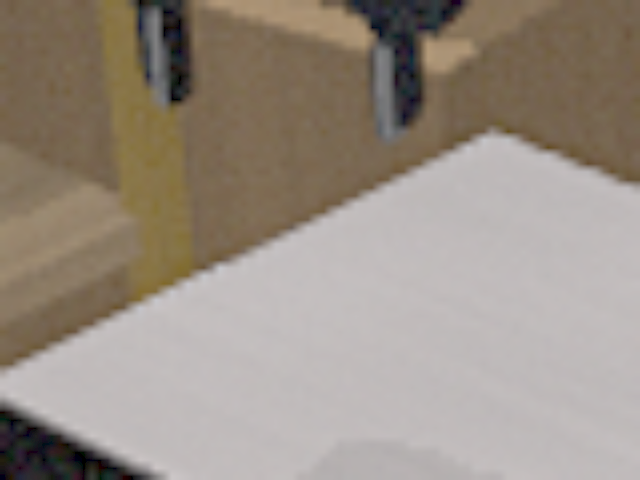

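```bash
python3 - <<'E'
from h import *
def tri(us,ut):
    o=[];d=[]
    for n,u in(("scene",us),("top",ut)):
        a=ray(n,u,0);b=ray(n,u,300);v=(b-a)/np.linalg.norm(b-a);o.append(a);d.append(v)
    M=sum(np.eye(3)-np.outer(v,v) for v in d);r=sum((np.eye(3)-np.outer(v,v))@a for a,v in zip(o,d))
    X=np.linalg.solve(M,r); return X.round(1), [np.linalg.norm((np.eye(3)-np.outer(v,v))@(X-a)).round(1) for a,v in zip(o,d)]
print("tips start",tri((230+165/8,12.5),(572,359)),tri((230+392/8,17),(532,374)))
a=cv2.imread("pics/top0.png")[100:160,320:380]; b=cv2.imread("pics/scene0.png")[200:270,200:260]
c=np.hstack([cv2.resize(a,(420,420)),cv2.resize(b,(360,420))]); cv2.imwrite("pics/bot.png",np.clip(c*1.5,0,255).astype(np.uint8))
E
```

```text
tips start (array([ 214.6, -529.1,  248.4]), [np.float64(1.4), np.float64(1.4)]) (array([ 180.8, -440.2,  249.1]), [np.float64(1.6), np.float64(1.6)])
```

View pics/bot.png

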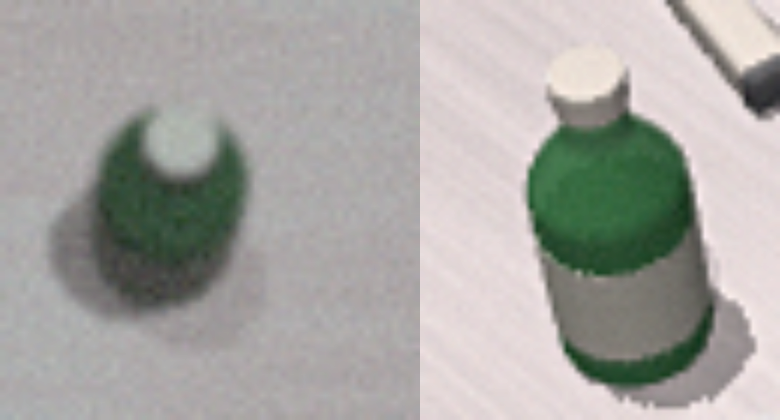

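```bash
python3 - <<'E'
from h import *
def tri(us,ut):
    o=[];d=[]
    for n,u in(("scene",us),("top",ut)):
        a=ray(n,u,0);b=ray(n,u,300);v=(b-a)/np.linalg.norm(b-a);o.append(a);d.append(v)
    M=sum(np.eye(3)-np.outer(v,v) for v in d);r=sum((np.eye(3)-np.outer(v,v))@a for a,v in zip(o,d))
    return np.linalg.solve(M,r).round(1)
print(tri((228,210.8),(346.1,120)))
# mug rim back etc: holes upright
print(tri((223.8,128.8),(473.2,237.5)),tri((237.3,139.6),(448.7,234.3)))
E
```

```text
[767.6 -30.5 152.2]
[ 476.2 -405.3   13.6] [ 483.8 -336.5   12.3]
```

{"fn": "carry_out", "kwargs": {
  "steps": [0, 0, 0.8, 0, 0, 0, -0.4, 0, 0, 0.8, 0, 0, 0, -0.4, 0, 0, 0.8, 0, 0, 0, -0.4, 0, 0, 0.8, 0, 0, 0, -0.4, 0, 0, 0, 0, 0, 0, -0.4, 0, 0, 0, 0, 0, 0, -0.4]
}}

```text
time_s: 2.38
eef_pos: [444.2, -369.2, 87.8]
ee_rot: [-0.001, 0.742, 0.671, 0.0]
force: [0.5, 0.2, 0.3]
grip_width: 0.301
```

```bash
python3 - <<'E'
from h import *
s,x,R=pose(); print(s["time_s"],x,s["grip_width"],s["force"])
show("c",{"scene":(200,70,290,150),"top":(430,190,530,270)},k=7)
E
```

```text
2.3833 [ 444.18784924 -369.19312214   87.75434591] 0.30093863243863983 [0.50196814 0.18609266 0.29532221]
```

View pics/scene_c.png

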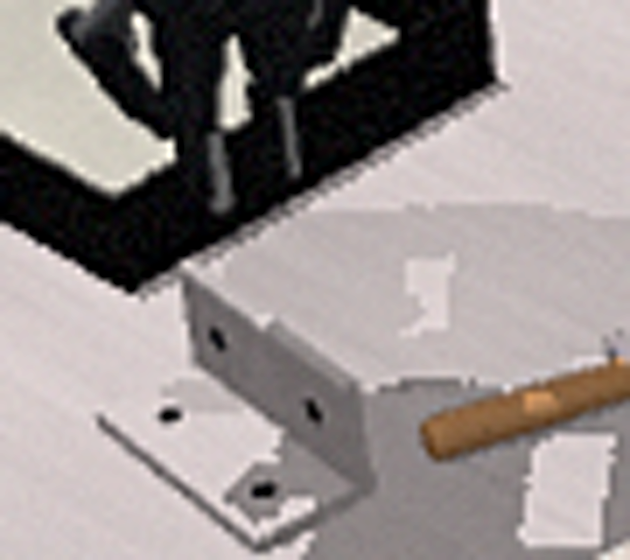

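View pics/top_c.png

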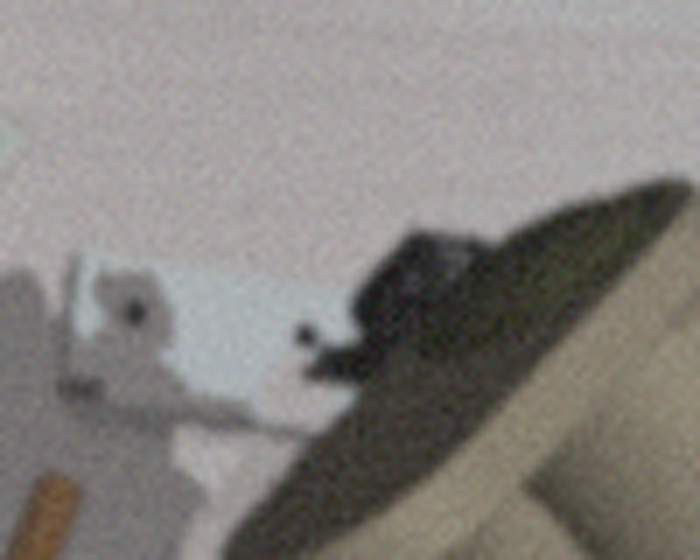

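```bash
cat >> h.py <<'E'
def tri(us,ut):
    o=[];d=[]
    for n,u in(("scene",us),("top",ut)):
        a=ray(n,u,0);b=ray(n,u,300);v=(b-a)/np.linalg.norm(b-a);o.append(a);d.append(v)
    M=sum(np.eye(3)-np.outer(v,v) for v in d);r=sum((np.eye(3)-np.outer(v,v))@a for a,v in zip(o,d))
    return np.linalg.solve(M,r).round(1)
E
python3 - <<'E'
from h import *
print(tri((230.8,99.3),(473.5,242.4)))
for z in(90,100,110,120,130,140): print(z,proj("scene",(444.2,-369,z)).round(1),proj("top",(460,-371,z)).round(1))
E
```

```text
[ 463.8 -362.6  130.8]
90 [236.4 107.6] [471.  243.6]
100 [236.  104.7] [472.4 243.7]
110 [235.6 101.8] [473.9 243.7]
120 [235.1  98.8] [475.3 243.8]
130 [234.7  95.8] [476.8 243.9]
140 [234.2  92.8] [478.4 243.9]
```

{"fn": "carry_out", "kwargs": {
  "steps": [0, 0, 0.8, 0, 0, 0, -0.2, 0, 0, 0.8, 0, 0, 0, -0.2, 0, 0, 0.8, 0, 0, 0, -0.2, 0, 0, 0.8, 0, 0, 0, -0.2, 0, 0, 0.8, 0, 0, 0, -0.2, 0, 0, 0.8, 0, 0, 0, -0.2, 0, 0, 0, 0, 0, 0, -0.2]
}}

```text
time_s: 3.07
eef_pos: [443.9, -368.5, 38.3]
ee_rot: [-0.001, 0.742, 0.671, 0.0]
force: [-0.4, 0.2, -0.3]
grip_width: 0.396
```

```bash
python3 - <<'E'
from h import *
s,x,R=pose(); print(s["time_s"],x,s["grip_width"],s["force"])
show("d",{"scene":(200,70,290,150),"top":(430,190,530,270)},k=7)
E
```

```text
3.0667 [ 443.92552458 -368.47581035   38.28466432] 0.39649858502018787 [-0.37826482  0.15422479 -0.28194728]
```

View pics/scene_d.png

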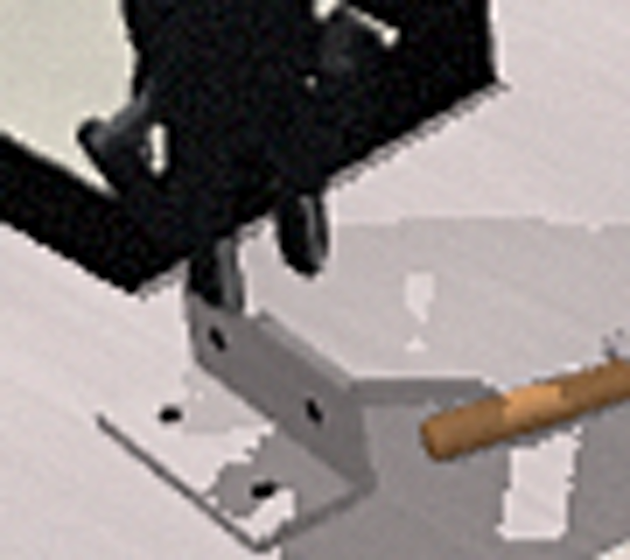

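View pics/top_d.png

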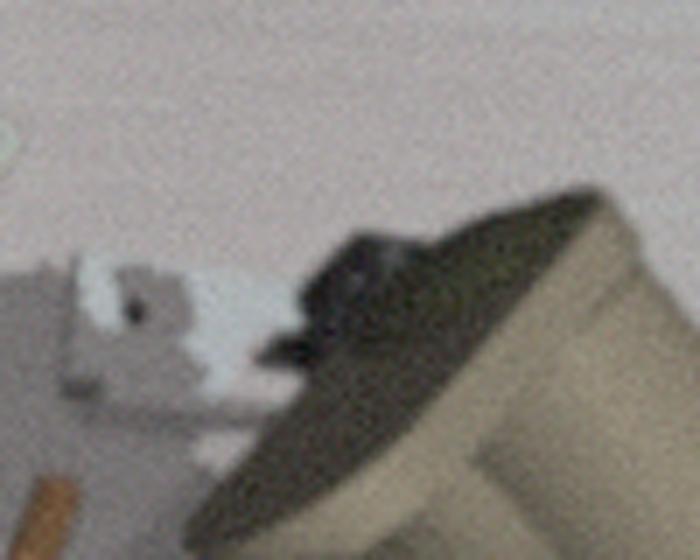

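{"fn": "carry_out", "kwargs": {
  "steps": [0, 0, 0.6, 0, 0, 0, -0.2, 0, 0, 0.6, 0, 0, 0, -0.2, 0, 0, 0.6, 0, 0, 0, -0.2, 0, 0, 0.6, 0, 0, 0, -0.2, 0, 0, 0.6, 0, 0, 0, -0.2, 0, 0, 0, 0, 0, 0, -0.2]
}}

```text
time_s: 3.67
eef_pos: [444.0, -368.6, 8.8]
ee_rot: [-0.001, 0.742, 0.671, 0.0]
force: [-0.9, -0.2, 0.2]
grip_width: 0.4
```

```bash
python3 - <<'E'
from h import *
s,x,R=pose(); print(s["time_s"],x,s["grip_width"],s["force"])
show("e",{"scene":(200,70,290,150),"top":(430,190,530,270)},k=7)
for z in range(30,70,5): print(z,proj("scene",(444,-368.5,z)).round(1))
E
```

```text
3.6667 [ 444.04043452 -368.62590482    8.79821915] 0.4001465538854227 [-0.86479075 -0.19876184  0.20102214]
30 [239.1 124.3]
35 [238.9 123. ]
40 [238.7 121.6]
45 [238.4 120.2]
50 [238.2 118.9]
55 [238.  117.5]
60 [237.8 116.1]
65 [237.6 114.7]
```

View pics/scene_e.png

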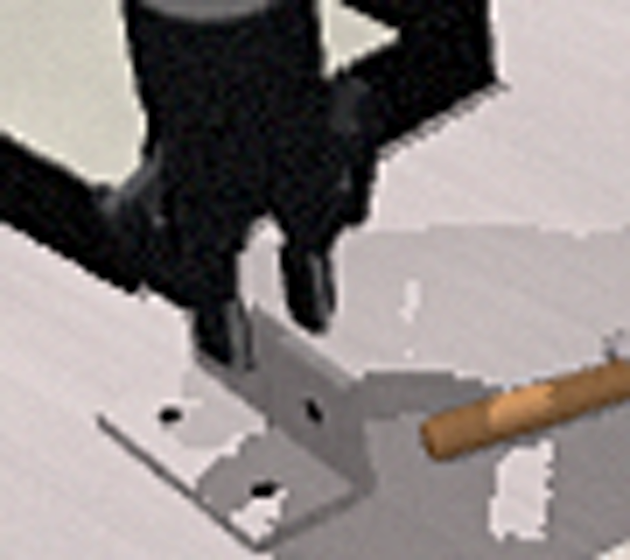

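{"fn": "carry_out", "kwargs": {
  "steps": [0, 0, 0.4, 0, 0, 0, -0.2, 0, 0, 0.3, 0, 0, 0, -0.2, 0, 0, 0, 0, 0, 0, -1, 0, 0, 0, 0, 0, 0, -1, 0, 0, 0, 0, 0, 0, -1, 0, 0, 0, 0, 0, 0, -1, 0, 0, 0, 0, 0, 0, -1, 0, 0, 0, 0, 0, 0, -1],
  "grip_force": 70
}}

```text
time_s: 4.43
eef_pos: [444.7, -369.3, 3.4]
ee_rot: [0.0, 0.742, 0.671, 0.0]
force: [0.5, -0.4, 0.3]
grip_width: 0.071
```

```bash
python3 - <<'E'
from h import *
s,x,R=pose(); print(s["time_s"],x,s["grip_width"],s["force"])
show("f",{"scene":(200,70,290,150),"top":(430,190,530,270)},k=7)
E
```

```text
4.4333 [ 444.69369766 -369.29694166    3.4258807 ] 0.07109677363145427 [ 0.47460022 -0.41434292  0.30626474]
```

View pics/scene_f.png

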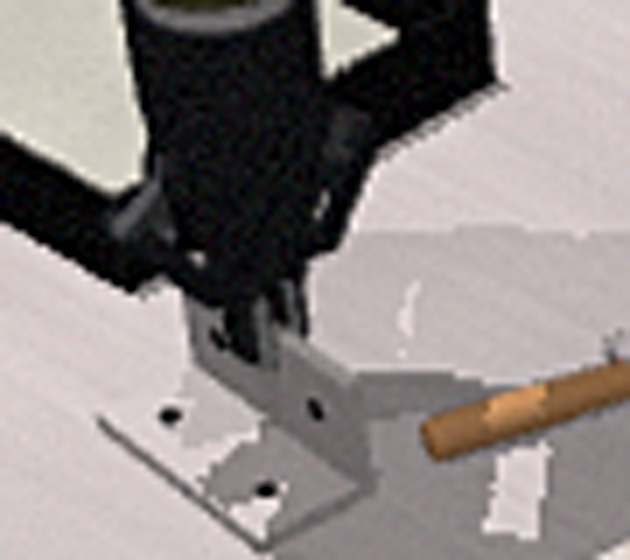

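{"fn": "carry_out", "kwargs": {
  "steps": [0, 0, -0.5, 0, 0, 0, -1, 0, 0, -1, 0, 0, 0, -1, 0, 0, -1.5, 0, 0, 0, -1, 0, 0, -2, 0, 0, 0, -1, 0, 0, -2, 0, 0, 0, -1, 0, 0, -2, 0, 0, 0, -1, 0, 0, -2, 0, 0, 0, -1, 0, 0, -2, 0, 0, 0, -1, 0, 0, 0, 0, 0, 0, -1]
}}

```text
time_s: 5.28
eef_pos: [445.6, -370.6, 137.8]
ee_rot: [0.004, 0.742, 0.671, -0.0]
force: [1.2, -0.8, -1.9]
grip_width: 0.075
```

```bash
python3 - <<'E'
from h import *
s,x,R=pose(); print(s["time_s"],x,s["grip_width"],s["force"],s["wrist_torque"])
show("g",{"scene":(180,20,300,130),"top":(430,190,530,270)},k=5.5)
E
```

```text
5.2833 [ 445.61893653 -370.5589724   137.81602381] 0.0745972393343984 [ 1.15819477 -0.77922745 -1.92952608] [-0.07658839 -0.00445898  0.00099678]
```

View pics/scene_g.png

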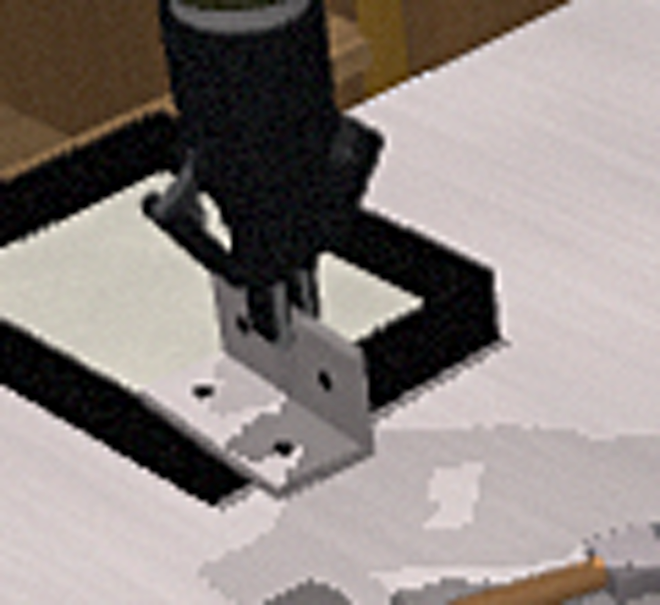

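{"fn": "carry_out", "kwargs": {
  "steps": [0, 0, -0.2, 0, 0, -0.88, -1, 1.0, 0.3, -0.2, 0, 0, 0, -1, 2.0, 0.6, -0.2, 0, 0, 0, -1, 3.0, 0.87, -0.2, 0, 0, 0, -1, 3.0, 0.87, -0.2, 0, 0, 0, -1, 3.0, 0.87, -0.2, 0, 0, 0, -1, 3.0, 0.87, 0, 0, 0, 0, -1, 3.0, 0.87, 0, 0, 0, 0, -1, 3.0, 0.87, 0, 0, 0, 0, -1, 3.0, 0.87, 0, 0, 0, 0, -1, 3.0, 0.87, 0, 0, 0, 0, -1, 3.0, 0.87, 0, 0, 0, 0, -1, 3.0, 0.87, 0, 0, 0, 0, -1, 3.0, 0.87, 0, 0, 0, 0, -1, 3.0, 0.87, 0, 0, 0, 0, -1, 3.0, 0.87, 0, 0, 0, 0, -1, 3.0, 0.87, 0, 0, 0, 0, -1, 3.0, 0.87, 0, 0, 0, 0, -1, 2.5, 0.87, 0, 0, 0, 0, -1, 1.5, 0.4, 0, 0, 0, 0, -1]
}}

```text
time_s: 7.05
eef_pos: [608.4, 150.5, 143.7]
ee_rot: [-0.001, 0.715, 0.699, -0.001]
force: [-0.1, -0.0, -3.3]
grip_width: 0.072
```

{"fn": "carry_out", "kwargs": {
  "steps": [0, 0, 0, -1.3, 0, 0, -1, 0, 0, 0, -1.3, 0, 0, -1, 0, 0, 0, -1.3, 0, 0, -1, 0, 0, 0, -1.3, 0, 0, -1, 0, 0, 0, -1.3, 0, 0, -1, 0, 0, 0, -1.3, 0, 0, -1, 0, 0, 0, -1.2, 0, 0, -1, 0, 0, 0, 0, 0, 0, -1]
}}

```text
time_s: 7.72
eef_pos: [606.1, 144.3, 141.6]
ee_rot: [0.263, 0.669, 0.649, 0.249]
force: [-0.7, 0.3, -4.0]
grip_width: 0.075
```

```bash
python3 - <<'E'
from h import *
s,x,R=pose(); print(s["time_s"],x,R.round(3).tolist(),s["joints"].round(2),s["grip_width"],s["force"],s["wrist_torque"])
show("h",{"scene":(250,60,430,200),"top":(230,120,340,250)},k=4.3)
E
```

```text
7.7167 [606.05528921 144.25102795 141.61074171] [[0.033, 0.737, 0.675], [0.999, -0.019, -0.027], [-0.007, 0.675, -0.738]] [ 0.09  0.28  1.92 -0.4   0.22  0.48] 0.07478971386779096 [-0.68490761  0.3021389  -3.95316155] [-0.00801319  0.92762508 -0.01970921]
```

View pics/scene_h.png

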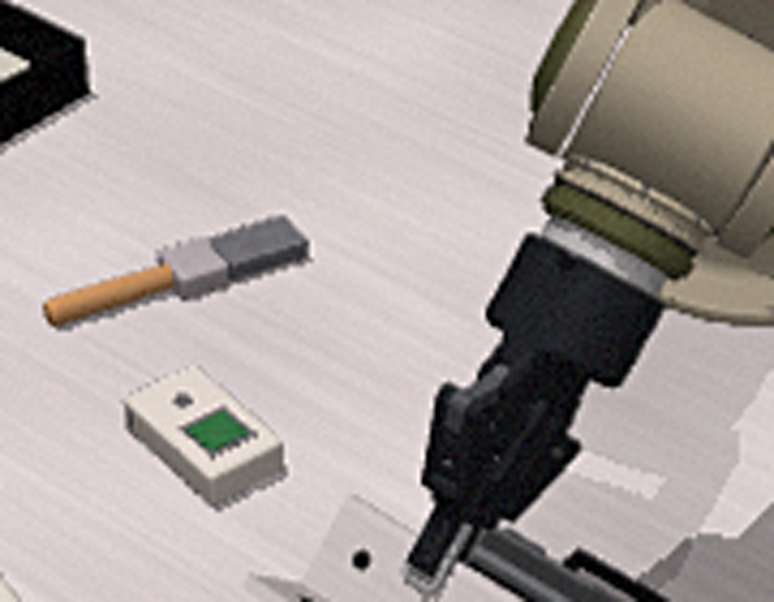

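View pics/top_h.png

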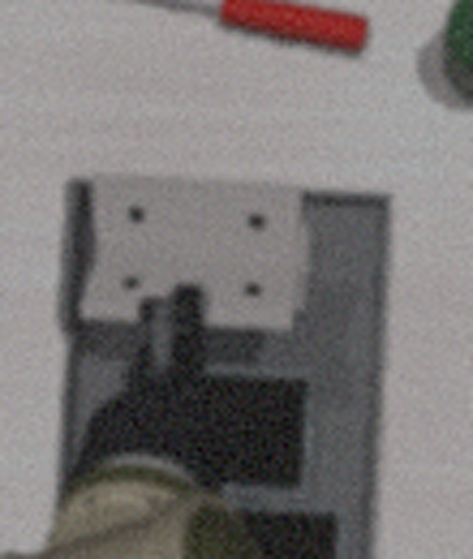

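{"fn": "carry_out", "kwargs": {
  "steps": [0, 0, 0, 0, 0, 0, -1, 0, 0, 0, 0, 0, 0, -1]
}}

```text
time_s: 7.98
eef_pos: [610.6, 143.7, 145.9]
ee_rot: [0.264, 0.668, 0.648, 0.251]
force: [0.7, 0.0, -2.9]
grip_width: 0.074
```

```bash
python3 - <<'E'
from h import *
s,x,R=pose(); print(s["time_s"],x,R.round(3).tolist(),s["joints"].round(2),s["force"],s["wrist_torque"])
show("i",{"scene":(270,120,400,250),"top":(235,145,335,225)},k=6)
E
```

```text
7.9833 [610.64598445 143.69732441 145.85251894] [[0.033, 0.734, 0.679], [0.999, -0.02, -0.028], [-0.007, 0.679, -0.734]] [ 0.08  0.28  1.91 -0.39  0.23  0.46] [ 0.69286408  0.03728017 -2.93388556] [0.01572264 0.85855729 0.01205023]
```

View pics/scene_i.png

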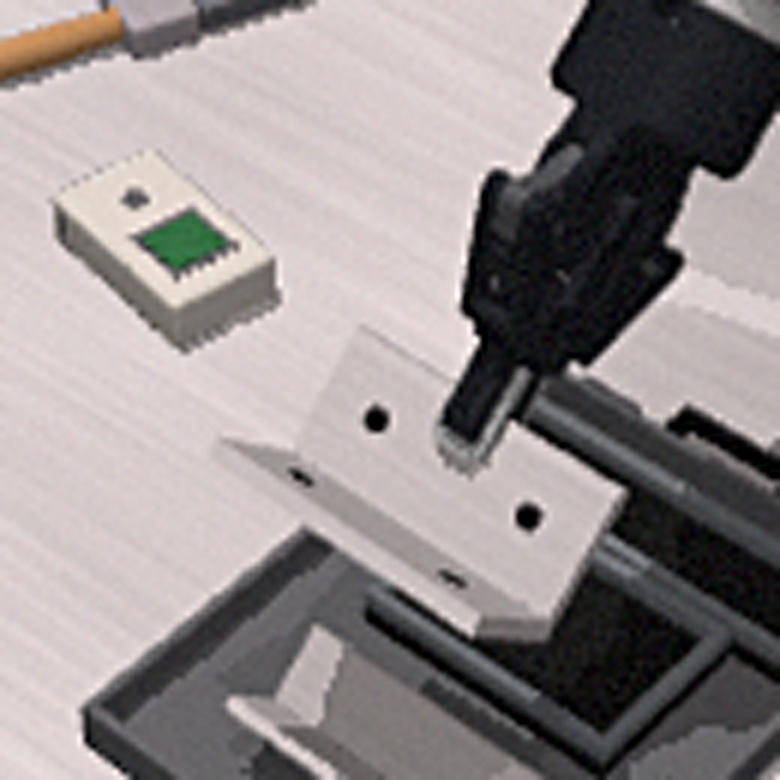

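View pics/top_i.png

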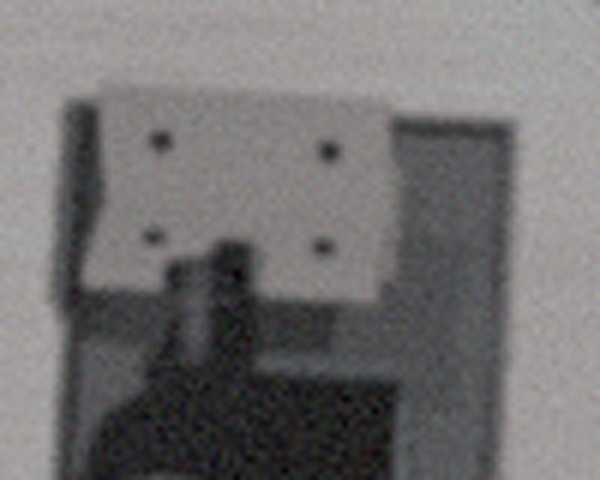

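```bash
python3 - <<'E'
from h import *
o=np.array([.4,.4])
A=tri(np.array((332.8,189.7))-o,np.array((288.8,186.2))-o);B=tri(np.array((358,206.2))-o,np.array((260.5,184.7))-o)
Cc=tri(np.array((320.2,199.2))-o,np.array((289.8,170.2))-o);D=tri(np.array((345.5,216.3))-o,np.array((261.7,168.3))-o)
print(A,B,Cc,D); U=(A+B)/2;F=(Cc+D)/2
m=(U+F)/2; v=F-U; print(U,F,"dist",np.linalg.norm(v),"tilt",np.degrees(np.arctan2(v[2],v[0])))
y=((B-A)+(D-Cc)); y/=np.linalg.norm(y); print("ydir",y, np.degrees(np.arctan2(y[1],y[0])))
# corner below mid along bisector: perpendicular to v and y
n=np.cross(v/np.linalg.norm(v),y); n*=np.sign(-n[2]); print("n",n,"heel",m+n*np.linalg.norm(v)/2+ n*8*np.sqrt(2))
E
```

```text
[591.3 110.  174.8] [593.6 179.9 173.8] [631.2 108.6 175.9] [634.3 178.5 175.7]
[592.45 144.95 174.3 ] [632.75 143.55 175.8 ] dist 40.35219944439208 tilt 2.1316132430031622
ydir [ 0.03859641  0.99921807 -0.00857698] 87.78795799795166
n [ 0.03684605 -0.01000062 -0.99926457] heel [613.76027519 143.93508251 143.58335033]
```

{"fn": "carry_out", "kwargs": {
  "steps": [0, 0, 0, -0.46, 0, 0, -1, 0.02, -0.61, 0.73, 0, 0, 0, -1, 0.02, -0.61, 0.73, 0, 0, 0, -1, 0.02, -0.61, 0.73, 0, 0, 0, -1, 0.02, -0.61, 0.73, 0, 0, 0, -1, 0.02, -0.61, 0.73, 0, 0, 0, -1, 0.02, -0.61, 0.73, 0, 0, 0, -1, 0.02, -0.61, 0.73, 0, 0, 0, -1, 0.02, -0.61, 0.73, 0, 0, 0, -1, 0.02, -0.61, 0.73, 0, 0, 0, -1, 0, -0.61, 0.73, 0, 0, 0, -1, 0, 0, 0, 0, 0, 0, -1, 0, 0, 0, 0, 0, 0, -1]
}}

```text
time_s: 9.17
eef_pos: [625.7, 144.6, 71.3]
ee_rot: [0.263, 0.667, 0.649, 0.254]
force: [-0.3, 0.7, -3.2]
grip_width: 0.073
```

```bash
python3 - <<'E'
from h import *
s,x,R=pose(); print(s["time_s"],x,R.round(3).tolist(),s["joints"].round(2),s["force"],s["wrist_torque"])
show("j",{"scene":(280,160,400,290),"top":(235,145,335,225)},k=6)
E
```

```text
9.1667 [625.65727054 144.55428036  71.31343637] [[0.028, 0.732, 0.68], [1.0, -0.018, -0.021], [-0.004, 0.681, -0.733]] [ 0.08  0.44  1.93 -1.23  0.08  1.31] [-0.31328648  0.65898732 -3.15725371] [ 0.04166251  0.82206946 -0.01163327]
```

View pics/scene_j.png

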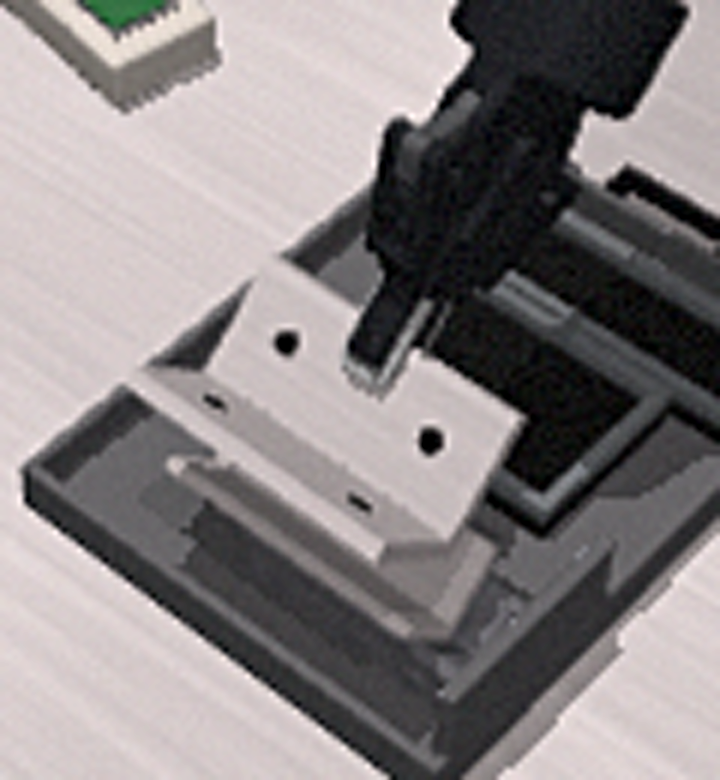

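View pics/top_j.png

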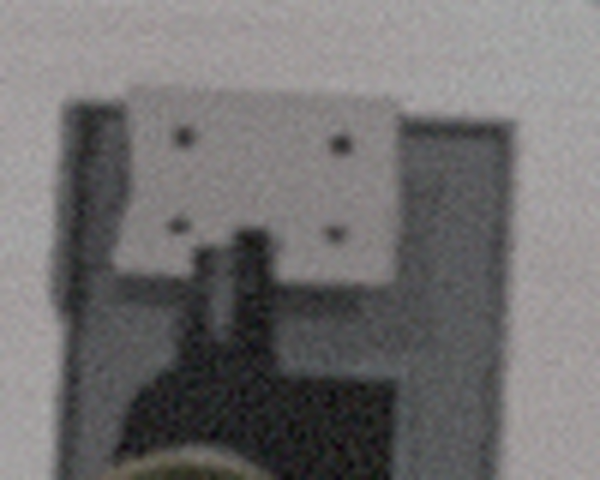

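{"fn": "carry_out", "kwargs": {
  "steps": [0, 0.34, -0.37, 0.4, 0, 0, -1, 0, 0.34, -0.37, 0.4, 0, 0, -1, 0, 0.34, -0.37, 0.4, 0, 0, -1, 0, 0.3, -0.4, 0.4, 0, 0, -1, 0, 0.3, -0.4, 0.4, 0, 0, -1, 0, 0, 0, 0, 0, 0, -1, 0, 0, 0, 0, 0, 0, -1]
}}

```text
time_s: 9.85
eef_pos: [627.2, 138.9, 88.2]
ee_rot: [0.238, 0.682, 0.657, 0.217]
force: [-0.4, 0.5, -3.9]
grip_width: 0.076
```

```bash
python3 - <<'E'
from h import *
s,x,R=pose(); print(s["time_s"],x,R.round(3).tolist(),s["joints"].round(2),s["force"],s["wrist_torque"])
print(np.degrees(np.arctan2(R[2,1],-R[2,2])))
E
```

```text
9.85 [627.16761685 138.93588393  88.19930053] [[0.042, 0.792, 0.608], [0.999, -0.023, -0.039], [-0.017, 0.609, -0.793]] [ 0.08  0.41  1.85 -0.36  0.25  0.43] [-0.41608712  0.52383261 -3.86466505] [0.08306769 0.68960358 0.00678112]
37.557724453335375
```

{"fn": "carry_out", "kwargs": {
  "steps": [0, 0, 0, 0, 0, 0, -1, 0, 0, 0, 0, 0, 0, -1, 0, 0, 0, 0, 0, 0, -1]
}}

```text
time_s: 10.1
eef_pos: [626.4, 139.1, 87.0]
ee_rot: [0.237, 0.682, 0.658, 0.216]
force: [0.0, -0.0, -3.8]
grip_width: 0.069
```

```bash
python3 - <<'E'
from h import *
s,x,R=pose(); print(s["time_s"],x,R.round(3).tolist(),s["joints"].round(2),s["force"])
print(np.degrees(np.arctan2(R[2,1],-R[2,2])), "heel",x+R@[.3,-1,3.9])
print("rot to 35 tilt yaw88.4",delta((0,0,0),Rdown(88.4,-35))[1])
for hz in (40,26): 
  Rt=Rdown(88.4,-35); t=np.array((622,145,hz))-Rt@[.3,-1,3.9]; print(t,"cm in target frame",Rt.T@(t-x)/10)
E
```

```text
10.1 [626.4343808  139.05677007  86.99381376] [[0.042, 0.794, 0.606], [0.999, -0.023, -0.039], [-0.017, 0.607, -0.794]] [ 0.08  0.41  1.85 -0.35  0.25  0.43] [ 0.0124308  -0.0333829  -3.78890337]
37.4055876790937 heel [628.01756869 139.22679644  83.28374541]
rot to 35 tilt yaw88.4 [ 0.47972999  0.25328648 -0.01088969]
[620.57438023 144.73970415  43.76826941] cm in target frame [ 0.55170976 -2.97214941  3.19574319]
[620.57438023 144.73970415  29.76826941] cm in target frame [ 0.55170976 -3.77515642  4.34255606]
```

{"fn": "carry_out", "kwargs": {
  "steps": [0, 0, 0, 0.9, 0.25, 0, -1, 0.08, -0.4, 0.46, 0, 0, 0, -1, 0.08, -0.4, 0.46, 0, 0, 0, -1, 0.08, -0.4, 0.46, 0, 0, 0, -1, 0.08, -0.4, 0.46, 0, 0, 0, -1, 0.08, -0.4, 0.46, 0, 0, 0, -1, 0.08, -0.4, 0.46, 0, 0, 0, -1, 0.08, -0.4, 0.46, 0, 0, 0, -1, 0, 0, 0, 0, 0, 0, -1, 0, 0, 0, 0, 0, 0, -1]
}}

```text
time_s: 10.93
eef_pos: [621.6, 143.6, 44.6]
ee_rot: [0.211, 0.688, 0.665, 0.2]
force: [-0.1, -0.0, -3.1]
grip_width: 0.075
```

```bash
python3 - <<'E'
from h import *
s,x,R=pose(); print(s["time_s"],x,R.round(3).tolist(),s["joints"].round(2),s["force"])
print(np.degrees(np.arctan2(R[2,1],-R[2,2])), "heel",x+R@[.3,-1,3.9])
show("k",{"scene":(280,160,400,290),"top":(235,145,335,225)},k=6)
E
```

```text
10.9333 [621.6278902  143.57648454  44.58876832] [[0.034, 0.831, 0.555], [0.999, -0.025, -0.024], [-0.006, 0.556, -0.831]] [ 0.07  0.49  1.84 -0.28  0.24  0.36] [-0.12475719 -0.02365148 -3.13812976]
33.767804498623185 heel [622.97310467 143.80928657  40.7892682 ]
```

View pics/scene_k.png

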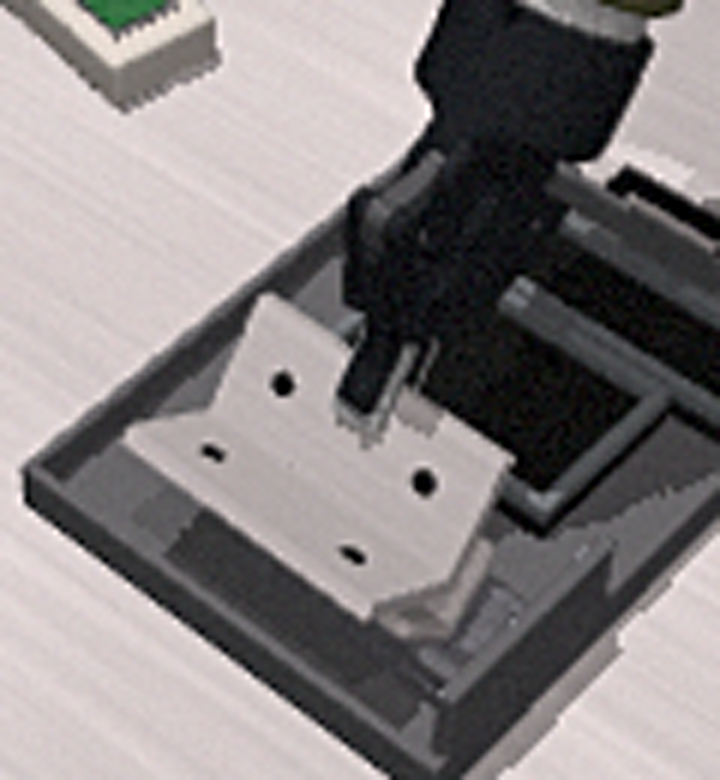

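View pics/top_k.png

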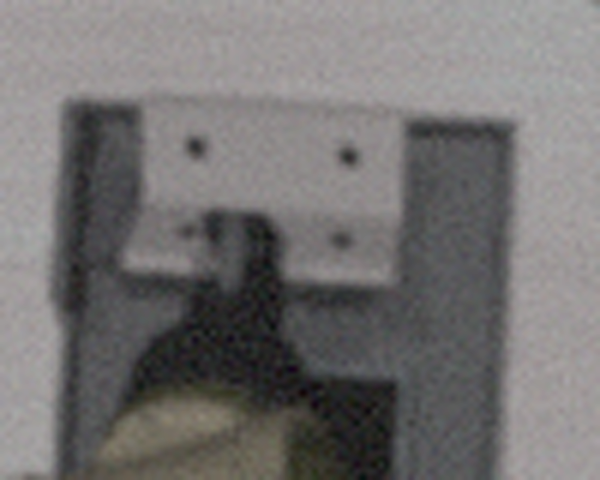

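{"fn": "carry_out", "kwargs": {
  "steps": [0.03, -0.33, 0.26, 0, 0, 0, -1, 0.03, -0.33, 0.26, 0, 0, 0, -1, 0.03, -0.33, 0.26, 0, 0, 0, -1, 0, 0, 0, 0, 0, 0, -1, 0, 0, 0, 0, 0, 0, -1]
}}

```text
time_s: 11.45
eef_pos: [617.8, 144.5, 32.8]
ee_rot: [0.211, 0.688, 0.665, 0.2]
force: [-0.8, 0.2, -4.1]
grip_width: 0.069
```

{"fn": "carry_out", "kwargs": {
  "steps": [0, -0.11, 0.17, 0, 0, 0, -1, 0, 0, 0, 0, 0, 0, -1]
}}

```text
time_s: 11.62
eef_pos: [618.6, 144.4, 31.8]
ee_rot: [0.211, 0.687, 0.665, 0.201]
force: [-2.6, -2.3, 2.7]
grip_width: 0.073
```

{"fn": "carry_out", "kwargs": {
  "steps": [0, -0.11, 0.17, 0, 0, 0, -1, 0, 0, 0, 0, 0, 0, -1]
}}

```text
time_s: 11.78
eef_pos: [619.4, 144.5, 30.9]
ee_rot: [0.212, 0.687, 0.665, 0.202]
force: [-5.4, -3.2, 8.1]
grip_width: 0.071
```

{"fn": "carry_out", "kwargs": {
  "steps": [0, 0, 0, 0, 0, 0, -0.7, 0, 0, 0, 0, 0, 0, -0.5, 0, 0, 0, 0, 0, 0, -0.3, 0, 0, 0, 0, 0, 0, -0.3, 0, 0, 0, 0, 0, 0, -0.3]
}}

```text
time_s: 12.2
eef_pos: [618.0, 144.5, 29.0]
ee_rot: [0.211, 0.688, 0.665, 0.2]
force: [0.4, -0.1, -0.4]
grip_width: 0.349
```

```bash
python3 - <<'E'
from h import *
s,x,R=pose(); print(s["time_s"],x,s["grip_width"],s["force"])
show("l",{"scene":(280,160,400,290),"top":(235,145,335,225)},k=6)
E
```

```text
12.2 [618.04803571 144.51495858  28.96319626] 0.34921334497588136 [ 0.39984825 -0.13973976 -0.39066069]
```

View pics/scene_l.png

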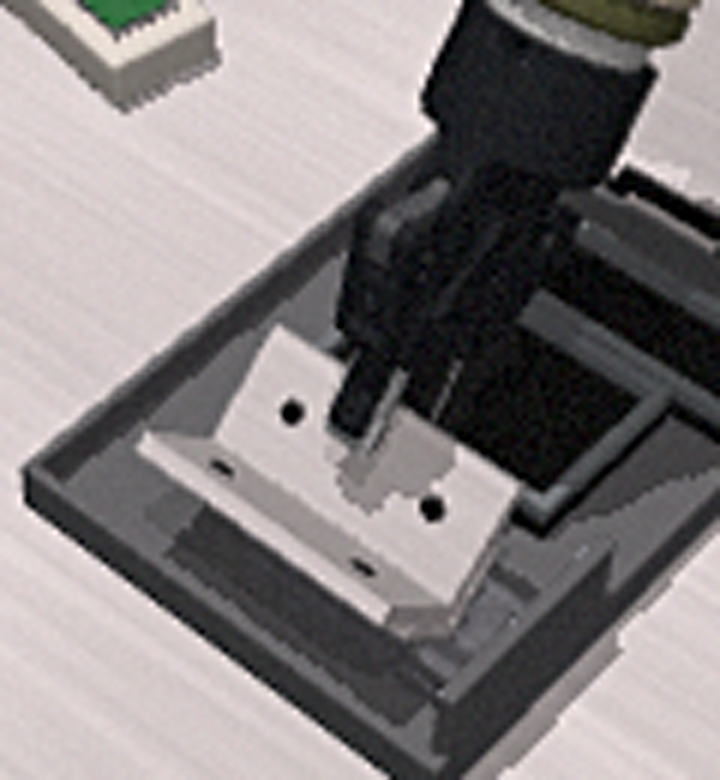

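View pics/top_l.png

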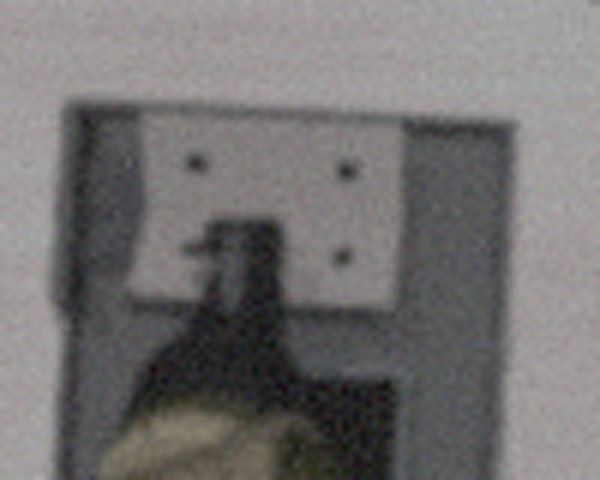

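{"fn": "carry_out", "kwargs": {
  "steps": [0, 0, -0.8, 0, 0, 0, -0.3, 0, 0, -1.5, 0, 0, 0, -0.3, 0, 0, -2, 0, 0, 0, -0.3, 0, 0, -2, 0, 0, 0, -0.3, 0, 0, -2, 0, 0, 0, -0.3, 0, 0, -1.5, 1.3, 0, 0, -0.7, 0, 0, -1, 1.3, 0, 0, -1, 0, 0, -1, 1.3, 0, 0, -1, 0, 0, 0, 1.4, 0, 0, -1, 0, 0, 0, 1.4, 0, 0, -1, 0, 0, 0, 0, 0, 0, -1]
}}

```text
time_s: 13.22
eef_pos: [558.1, 146.1, 127.5]
ee_rot: [0.007, 0.72, 0.694, 0.002]
force: [1.5, -0.1, -0.1]
grip_width: -0.004
```

```bash
python3 - <<'E'
from h import *
s,x,R=pose(); print(s["time_s"],x,R.round(3).tolist(),s["joints"].round(2),s["grip_width"],s["force"])
print(delta((620.5,60,80),Rdown(88.6)))
show("m",{"scene":(280,160,400,290),"top":(235,145,335,225)},k=6)
E
```

```text
13.2167 [558.06587077 146.13564856 127.52636752] [[0.037, 0.999, 0.013], [0.999, -0.037, -0.007], [-0.006, 0.013, -1.0]] [ 0.06  0.48  1.44 -0.01  1.21  0.1 ] -0.0037483163382080035 [ 1.49824526 -0.05326279 -0.06089364]
(array([-8.349,  6.491,  4.891]), array([ 0.15083422,  0.07284439, -0.13955097]))
```

View pics/scene_m.png

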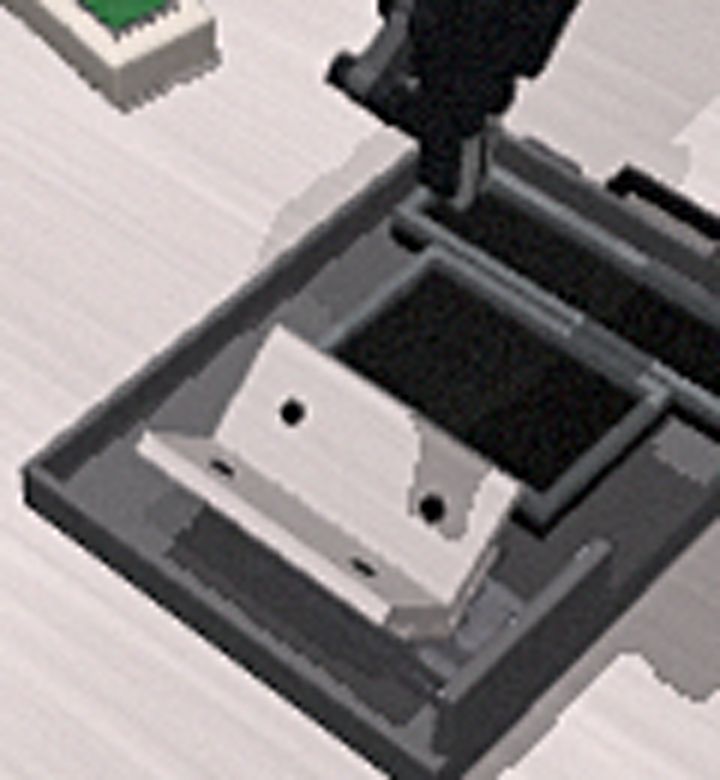

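View pics/top_m.png

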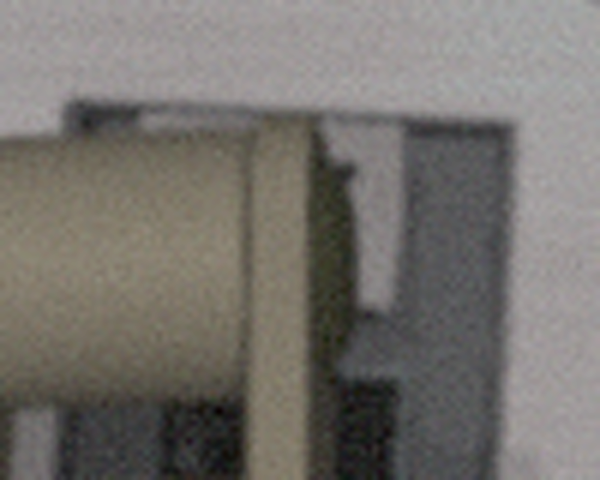

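{"fn": "carry_out", "kwargs": {
  "steps": [-2, 1.6, 0, 0.15, 0.07, -0.14, -1, -2.1, 1.6, 0, 0, 0, 0, -1, -2.1, 1.6, 0, 0, 0, 0, -1, -2.1, 1.6, 1, 0, 0, 0, -1, 0, 0, 2, 0, 0, 0, -1, 0, 0, 2, 0, 0, 0, -1, 0, 0, 2, 0, 0, 0, -1, 0, 0, 2, 0, 0, 0, -1, 0, 0, 2, 0, 0, 0, -1, 0, 0, 1, 0, 0, 0, -1, 0, 0, 0, 0, 0, 0, -1, 0, 0, 0, 0, 0, 0, -1]
}}

```text
time_s: 14.32
eef_pos: [618.5, 62.0, 8.5]
ee_rot: [0.002, 0.715, 0.699, 0.002]
force: [-0.1, -0.6, 0.8]
grip_width: -0.001
```

```bash
python3 - <<'E'
from h import *
s,x,R=pose(); print(s["time_s"],x,R.round(3).tolist(),s["joints"].round(2),s["grip_width"],s["force"])
print(ray("top",(302,187),45),ray("top",(258,180),45))
show("n",{"scene":(270,150,390,280),"top":(235,145,335,225)},k=6)
for z in (40,45,50,55): print(z,proj("scene",(x[0],x[1],z)))
E
```

```text
14.3167 [618.50208414  62.03638337   8.52520151] [[0.023, 1.0, 0.006], [1.0, -0.023, -0.001], [-0.001, 0.006, -1.0]] [-0.09  0.71  1.39 -0.    1.04 -0.06] -0.0005499380667885988 [-0.11818735 -0.59505742  0.83510115]
[605.15162411  82.43141403  45.        ] [621.85628894 206.16368813  45.        ]
40 [307.73038663 226.47218624]
45 [307.70693378 225.09517562]
50 [307.68332287 223.70888387]
55 [307.65955228 222.31321683]
```

View pics/scene_n.png

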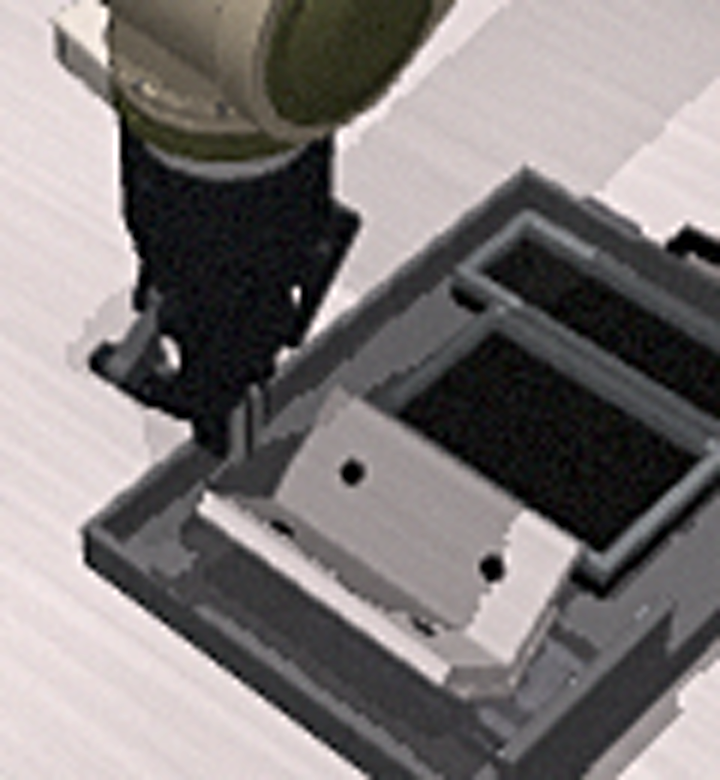

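View pics/top_n.png

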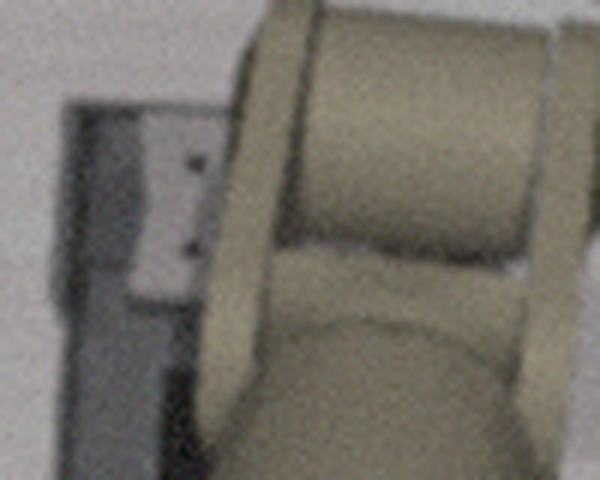

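{"fn": "carry_out", "kwargs": {
  "steps": [0, 0.1, 0.6, 0, 0, 0, -1, 0, 0.1, 0.6, 0, 0, 0, -1, 0, 0, 0.6, 0, 0, 0, -1, 0, 0, 0.5, 0, 0, 0, -1, 0, 0, 0.3, 0, 0, 0, -1, 0, 0, 0, 0, 0, 0, -1]
}}

```text
time_s: 14.92
eef_pos: [620.2, 61.7, -19.3]
ee_rot: [0.001, 0.715, 0.699, 0.001]
force: [-0.7, -0.2, -0.9]
grip_width: 0.0
```

```bash
python3 - <<'E'
from h import *
s,x,R=pose(); print(s["time_s"],x,s["force"])
show("o",{"scene":(270,150,390,280)},names=("scene",),k=6)
for z in (12,17,22): print(z,proj("scene",(x[0],x[1],z)))
E
```

```text
14.9167 [620.20989258  61.72691188 -19.26119881] [-0.68061884 -0.15897228 -0.92019896]
12 [307.29486763 234.36493106]
17 [307.27039494 233.03843838]
22 [307.24576024 231.70316452]
```

View pics/scene_o.png

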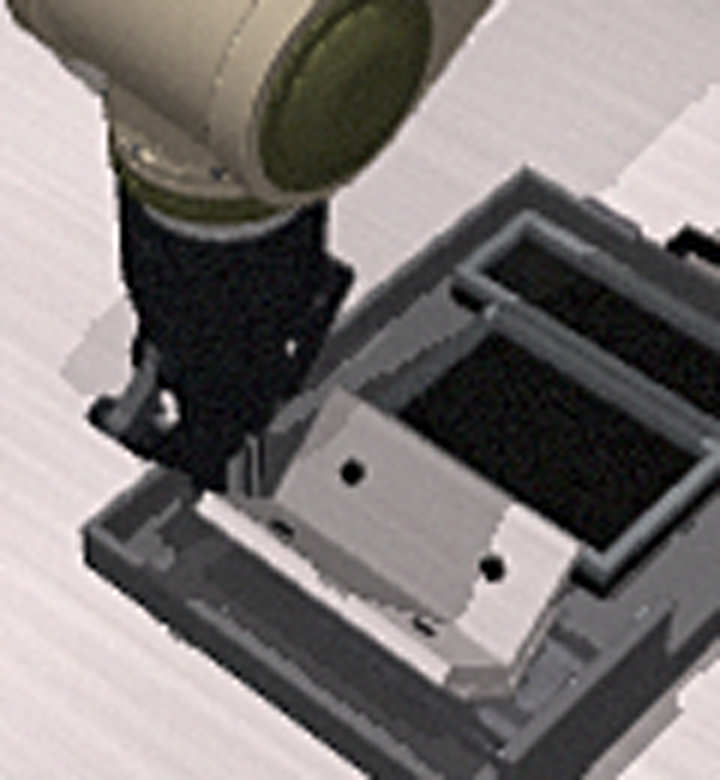

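{"fn": "carry_out", "kwargs": {
  "steps": [0.3, 0, 0, 0, 0, 0, -1, 0.3, 0, 0, 0, 0, 0, -1, 0.2, 0, 0, 0, 0, 0, -1, 0.2, 0, 0, 0, 0, 0, -1, 0.2, 0, 0, 0, 0, 0, -1, 0.2, 0, 0, 0, 0, 0, -1, 0.2, 0, 0, 0, 0, 0, -1, 0.2, 0, 0, 0, 0, 0, -1]
}}

```text
time_s: 15.63
eef_pos: [621.2, 79.3, -18.1]
ee_rot: [0.002, 0.715, 0.699, 0.001]
force: [-1.0, -5.2, 2.3]
grip_width: 0.002
```

{"fn": "carry_out", "kwargs": {
  "steps": [0.2, 0, 0, 0, 0, 0, -1, 0.2, 0, 0, 0, 0, 0, -1, 0.2, 0, 0, 0, 0, 0, -1, 0.2, 0, 0, 0, 0, 0, -1]
}}

```text
time_s: 15.97
eef_pos: [621.4, 87.6, -18.1]
ee_rot: [0.002, 0.715, 0.699, 0.001]
force: [-1.3, -5.0, 2.3]
grip_width: 0.003
```

```bash
python3 - <<'E'
from h import *
s,x,R=pose(); print(s["time_s"],x,s["force"])
show("p",{"scene":(270,150,390,280)},names=("scene",),k=6)
E
```

```text
15.9667 [621.4278322   87.57873676 -18.13654979] [-1.31402741 -5.02473029  2.27596668]
```

View pics/scene_p.png

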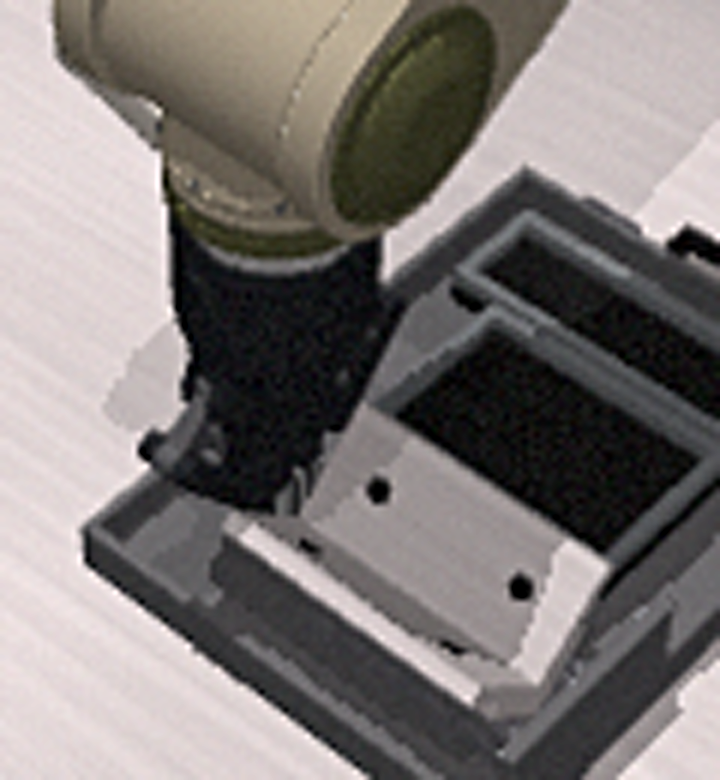

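{"fn": "carry_out", "kwargs": {
  "steps": [0.2, 0, 0, 0, 0, 0, -1, 0.2, 0, 0, 0, 0, 0, -1, 0.2, 0, 0, 0, 0, 0, -1, 0.15, 0, 0, 0, 0, 0, -1, 0.1, 0, 0, 0, 0, 0, -1, 0.1, 0, 0, 0, 0, 0, -1]
}}

```text
time_s: 16.52
eef_pos: [621.7, 97.1, -18.1]
ee_rot: [0.002, 0.715, 0.699, 0.001]
force: [-1.1, -5.4, 2.9]
grip_width: 0.001
```

{"fn": "carry_out", "kwargs": {
  "steps": [0.1, 0, 0, 0, 0, 0, -1, 0.1, 0, 0, 0, 0, 0, -1]
}}

```text
time_s: 16.68
eef_pos: [621.7, 99.0, -18.1]
ee_rot: [0.002, 0.715, 0.699, 0.001]
force: [0.3, -5.6, 2.2]
grip_width: -0.002
```

{"fn": "carry_out", "kwargs": {
  "steps": [0.1, 0, 0, 0, 0, 0, -1, 0.1, 0, 0, 0, 0, 0, -1]
}}

```text
time_s: 16.85
eef_pos: [621.8, 101.0, -18.1]
ee_rot: [0.002, 0.715, 0.699, 0.001]
force: [-1.2, -5.4, 2.6]
grip_width: -0.005
```

{"fn": "carry_out", "kwargs": {
  "steps": [0.1, 0, 0, 0, 0, 0, -1, 0.1, 0, 0, 0, 0, 0, -1]
}}

```text
time_s: 17.02
eef_pos: [621.9, 103.0, -18.1]
ee_rot: [0.002, 0.715, 0.699, 0.001]
force: [-0.8, -5.4, 2.5]
grip_width: 0.001
```

{"fn": "carry_out", "kwargs": {
  "steps": [0.1, 0, 0, 0, 0, 0, -1, 0.05, 0, 0, 0, 0, 0, -1]
}}

```text
time_s: 17.18
eef_pos: [621.9, 104.4, -18.1]
ee_rot: [0.002, 0.715, 0.699, 0.001]
force: [-1.6, -7.7, 1.6]
grip_width: -0.002
```

{"fn": "carry_out", "kwargs": {
  "steps": [0.05, 0, 0, 0, 0, 0, -1, 0.05, 0, 0, 0, 0, 0, -1]
}}

```text
time_s: 17.35
eef_pos: [621.9, 104.3, -18.1]
ee_rot: [0.003, 0.715, 0.699, 0.001]
force: [-1.8, -13.2, 2.8]
grip_width: -0.002
```

{"fn": "carry_out", "kwargs": {
  "steps": [0.05, 0, 0, 0, 0, 0, -1, 0, 0, 0, 0, 0, 0, -1]
}}

```text
time_s: 17.52
eef_pos: [621.9, 104.3, -18.1]
ee_rot: [0.003, 0.715, 0.699, 0.0]
force: [-1.9, -14.0, 4.1]
grip_width: -0.001
```

```bash
python3 - <<'E'
from h import *
s,x,R=pose(); print(s["time_s"],x,s["force"])
show("q",{"scene":(290,170,390,270)},names=("scene",),k=6)
E
```

```text
17.5167 [621.87563545 104.33945296 -18.09304006] [ -1.87990967 -14.04151621   4.06442623]
```

View pics/scene_q.png

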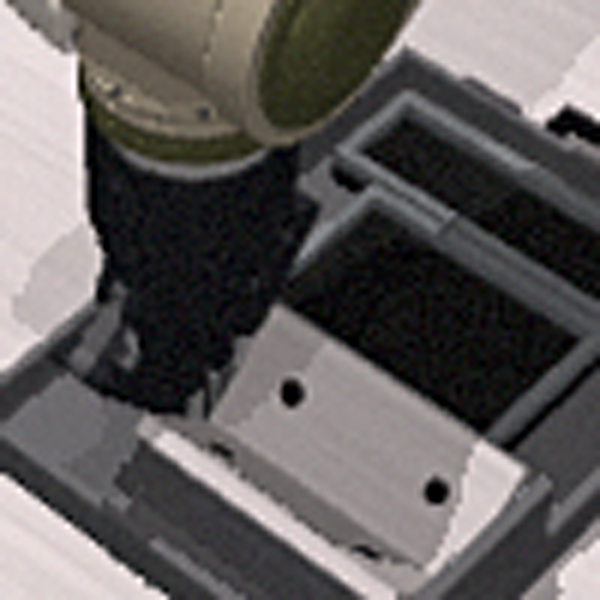

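{"fn": "carry_out", "kwargs": {
  "steps": [-0.4, 0, 0, 0, 0, 0, -1, -1, 0, 0, 0, 0, 0, -1, 0, 0, -1.5, 0, 0, 0, -1, 0, 0, -3, 0, 0, 0, -1, 0, 0, -3, 0, 0, 0, -1, 0, 0, -3, 0, 0, 0, -1, 0, 0, -3, 0, 0, 0, -1, 0, 0, 0, 0, 0, 0, -1]
}}

```text
time_s: 18.23
eef_pos: [623.5, 92.5, 123.1]
ee_rot: [0.005, 0.715, 0.699, 0.005]
force: [0.2, 0.8, 1.0]
grip_width: -0.001
```

```bash
python3 - <<'E'
from h import *
s,x,R=pose(); print(s["time_s"],x,s["force"])
show("r",{"scene":(290,150,400,260),"top":(235,145,335,225)},k=6)
print("wand scene",ray("scene",(245.2,195.5),24),"top",ray("top",(381.6,181),24))
im=cv2.imread("pics/raw_scene_r.png")
c=cv2.resize(im[150:260,200:330],None,fx=6,fy=6,interpolation=cv2.INTER_CUBIC); cv2.imwrite("pics/wand_s.png",np.clip(c*1.4,0,255).astype(np.uint8))
E
```

```text
18.2333 [623.47369589  92.48018091 123.10759115] [0.24186455 0.79085422 0.96996292]
wand scene [ 635.0299458 -138.5341704   24.       ] top [ 630.51080666 -142.90832591   24.        ]
```

View pics/scene_r.png

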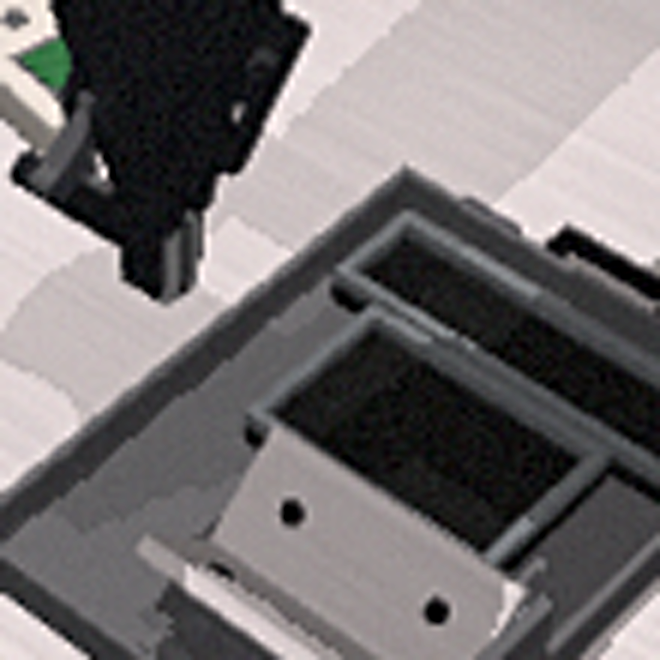

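View pics/top_r.png

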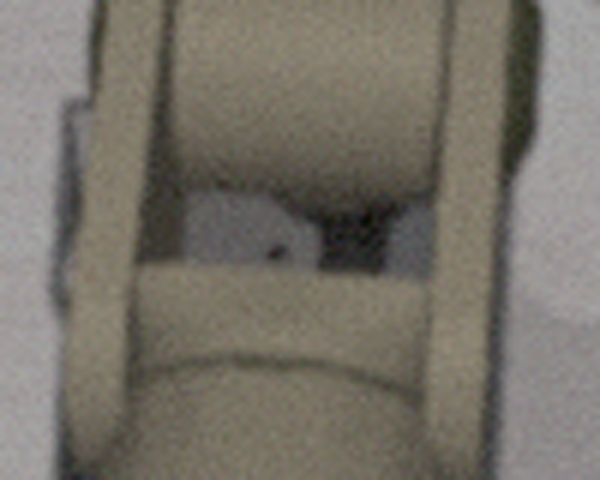

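View pics/wand_s.png

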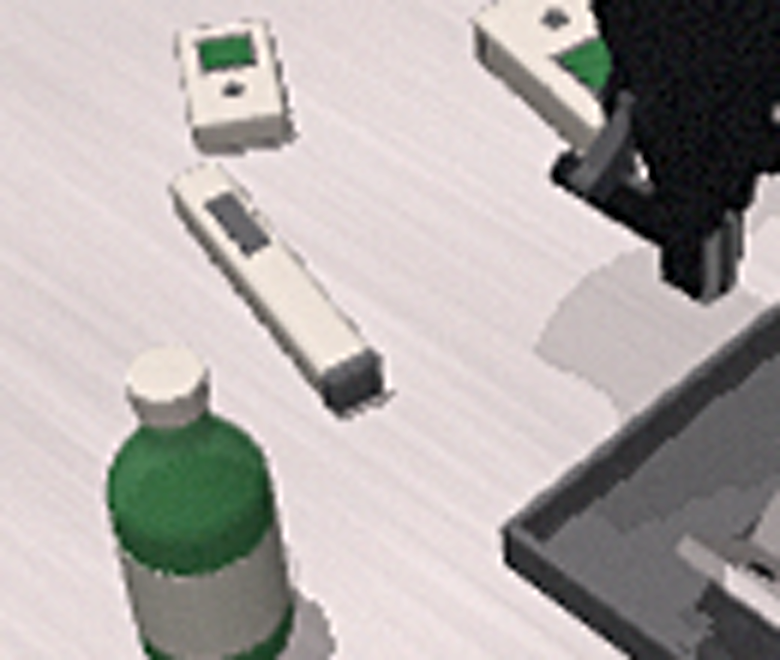

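```bash
python3 - <<'E'
from h import *
a=ray("scene",(257.9,209.6),24);b=ray("scene",(231.9,178.8),24);print(a,b,(a+b)/2,np.degrees(np.arctan2(*(a-b)[[1,0]])),np.linalg.norm(a-b))
for nm,uv in (("l1",(345+72/5,150+95/5)),("l2",(345+50/5,150+140/5)),("r1",(345+312/5,150+178/5)),("r2",(345+297/5,150+210/5))): print(nm,ray("top",uv,24))
print(delta((633,-141.5,123)))
E
```

```text
[648.24324885 -78.2402347   24.        ] [ 615.27937435 -211.26754018   24.        ] [ 631.7613116  -144.75388744   24.        ] 76.08257217970949 137.05065130955168
l1 [663.57111438 -79.11450284  24.        ]
l2 [637.28195795 -66.95584399  24.        ]
r1 [ 619.10036226 -216.47832126   24.        ]
r2 [ 600.55130194 -208.01220678   24.        ]
(array([-23.361,   1.743,  -0.545]), None)
```

{"fn": "carry_out", "kwargs": {
  "steps": [0, 0, 0, 0, 0, 1.2, 0.2, -1.2, 0.3, 0, 0, 0, 1.2, 0.2, -2.5, 0.7, 0, 0, 0, 0, 0.2, -3.2, 0.9, 0, 0, 0, 0, 0.2, -3.2, 0.9, 0, 0, 0, 0, 0.2, -3.2, 0.9, 0, 0, 0, 0, 0.2, -3.2, 0.9, 0, 0, 0, 0, 0.2, -3.2, 0.9, 0, 0, 0, 0, 0.2, -2, 0.9, 1, 0, 0, 0, 0.2, -1, 0.2, 2, 0, 0, 0, 0.2, 0, 0, 2, 0, 0, 0, 0.2, 0, 0, 2, 0, 0, 0, 0.2, 0, 0, 1.3, 0, 0, 0, 0.2, 0, 0, 0, 0, 0, 0, 0.2]
}}

```text
time_s: 19.5
eef_pos: [632.1, -142.8, 29.7]
ee_rot: [-0.001, 0.785, 0.62, -0.0]
force: [-0.4, 0.5, 0.5]
grip_width: 0.601
```

```bash
python3 - <<'E'
from h import *
s,x,R=pose(); print(s["time_s"],x,R.round(3).tolist(),s["grip_width"],s["joints"].round(2))
print(delta((632,-143.5,-28),Rdown(76.2)))
show("s",{"scene":(200,130,300,230)},k=6)
im=cv2.imread("pics/raw_scene_s.png"); c=cv2.resize(im[150:270,290:410],None,fx=6,fy=6,interpolation=cv2.INTER_CUBIC); cv2.imwrite("pics/sc.png",np.clip(c*1.4,0,255).astype(np.uint8))
im=cv2.imread("pics/top_s.png"); c=cv2.resize(im[145:225,235:335],None,fx=6,fy=6,interpolation=cv2.INTER_CUBIC); cv2.imwrite("pics/tc.png",np.clip(c*1.4,0,255).astype(np.uint8))
E
```

```text
19.5 [ 632.11012106 -142.801649     29.67465031] [[0.231, 0.973, -0.002], [0.973, -0.231, 0.002], [0.002, -0.002, -1.0]] 0.6010450479508143 [-0.4   0.74  1.27  0.    1.14 -0.17]
(array([-0.08 ,  0.019,  5.767]), array([-0.0273868 , -0.01793925,  0.08993021]))
```

View pics/scene_s.png

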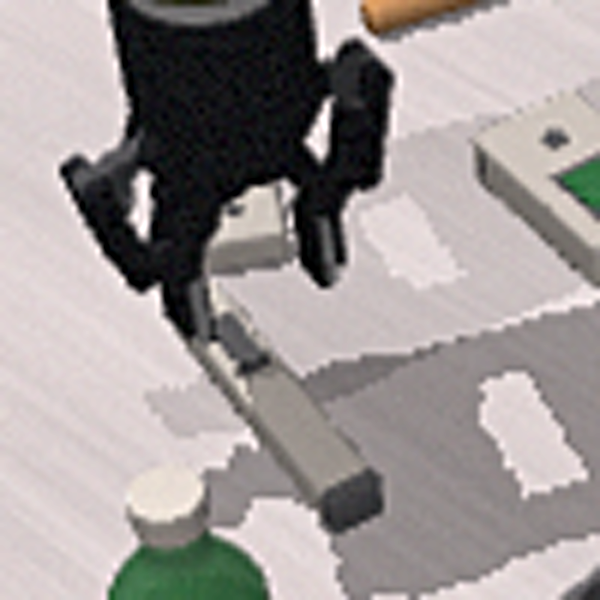

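View pics/sc.png

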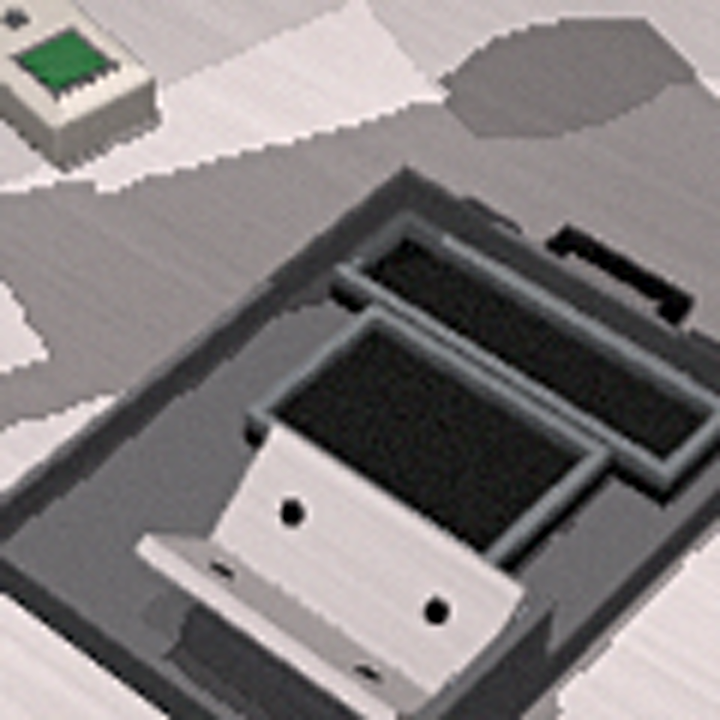

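View pics/tc.png

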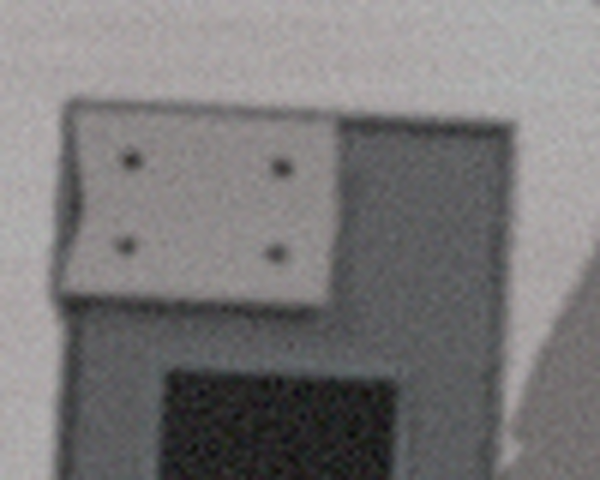

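{"fn": "carry_out", "kwargs": {
  "steps": [0, 0, 1, 0, 0, 0, 0.2, 0, 0, 1, 0, 0, 0, 0.2, 0, 0, 1, 0, 0, 0, 0.2, 0, 0, 1, 0, 0, 0, 0.2, 0, 0, 0.8, 0, 0, 0, 0.2, 0, 0, 0.5, 0, 0, 0, 0.2, 0, 0, 0.4, 0, 0, 0, 0.2, 0, 0, 0, 0, 0, 0, 0.2],
  "grip_force": 35
}}

```text
time_s: 20.27
eef_pos: [634.2, -143.7, -23.9]
ee_rot: [0.001, 0.784, 0.62, 0.001]
force: [-0.4, 0.6, -0.0]
grip_width: 0.598
```

```bash
python3 - <<'E'
from h import *
s,x,R=pose(); print(s["time_s"],x,s["force"])
show("t",{"scene":(200,130,300,230)},names=("scene",),k=6)
U=(tri((290+292/6-.4,150+512/6-.4),(235+276/6-.4,145+253/6-.4))+tri((290+437/6-.4,150+610/6-.4),(235+125/6-.4,145+245/6-.4)))/2
d=U[:2]-[537.3,141.2];a=np.radians(-1.4);print("upright hole mid in case",d@[np.cos(a),np.sin(a)],d@[-np.sin(a),np.cos(a)],U)
E
```

```text
20.2667 [ 634.22960613 -143.65157318  -23.85227708] [-0.37457128  0.62456782 -0.02485544]
upright hole mid in case 65.52749590394305 36.51187862269947 [603.7  176.1   57.05]
```

View pics/scene_t.png

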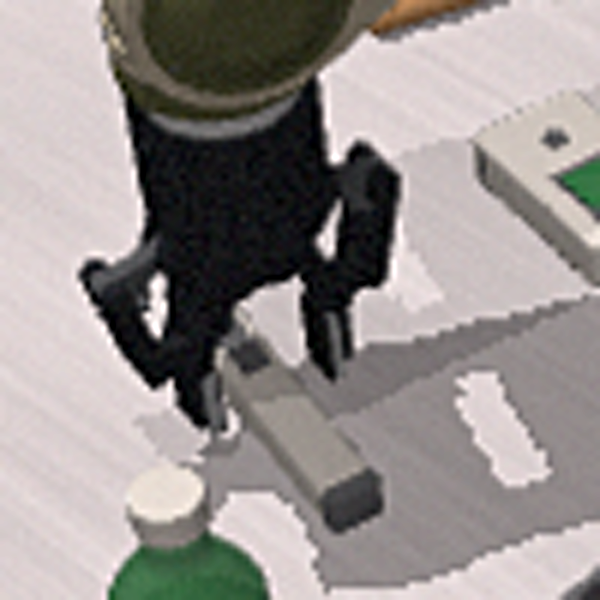

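{"fn": "carry_out", "kwargs": {
  "steps": [0, 0, 0.3, 0, 0, 0, 0.2, 0, 0, 0, 0, 0, 0, -0.4, 0, 0, 0, 0, 0, 0, -1, 0, 0, 0, 0, 0, 0, -1, 0, 0, 0, 0, 0, 0, -1, 0, 0, 0, 0, 0, 0, -1, 0, 0, 0, 0, 0, 0, -1]
}}

```text
time_s: 20.9
eef_pos: [634.9, -143.9, -25.5]
ee_rot: [0.002, 0.784, 0.62, 0.002]
force: [0.9, -0.1, 3.8]
grip_width: 0.289
```

```bash
python3 - <<'E'
from h import *
s,x,R=pose(); print(s["time_s"],x,s["force"],s["grip_width"])
show("u",{"scene":(200,130,300,230)},names=("scene",),k=6)
E
```

```text
20.9 [ 634.86120236 -143.9251628   -25.54114701] [ 0.91382111 -0.12803375  3.8324951 ] 0.2893811245744334
```

View pics/scene_u.png

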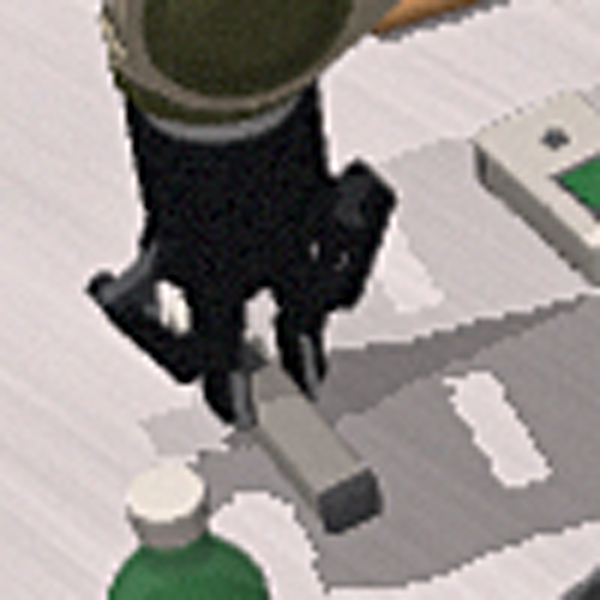

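{"fn": "carry_out", "kwargs": {
  "steps": [0, 0, -0.5, 0, 0, 0, -1, 0, 0, -1, 0, 0, 0, -1, 0, 0, -2, 0, 0, 0, -1, 0, 0, -3, 0, 0, 0, -1, 0, 0, -3, 0, 0, 0, -1, 0, 0, -2, 0, 0, 0, -1, 0, 0, 0, 0, 0, 0, -1, 0, 0, 0, 0, 0, 0, -1]
}}

```text
time_s: 21.62
eef_pos: [634.3, -143.8, 90.3]
ee_rot: [0.003, 0.784, 0.62, 0.002]
force: [-1.1, 0.5, -1.5]
grip_width: 0.292
```

```bash
python3 - <<'E'
from h import *
s,x,R=pose(); print(s["time_s"],x,R.round(3).tolist(),s["force"],s["grip_width"])
for z in(0,5,10,15): print(z,proj("scene",(651,-147.5,z)))
show("v",{"scene":(200,90,300,190),"top":(340,130,440,210)},k=6)
E
```

```text
21.6167 [ 634.33478331 -143.76310422   90.29079879] [[0.231, 0.973, 0.007], [0.973, -0.231, -0.002], [-0.0, 0.007, -1.0]] [-1.13796222  0.51653566 -1.51475205] 0.29158910341050903
0 [239.34631244 203.65640554]
5 [239.11583928 202.33290179]
10 [238.8839522 201.0012786]
15 [238.65063817 199.66146102]
```

View pics/scene_v.png

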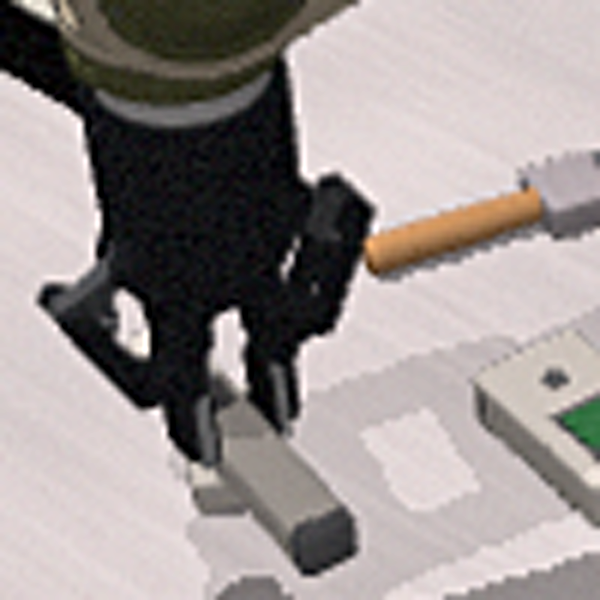

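View pics/top_v.png

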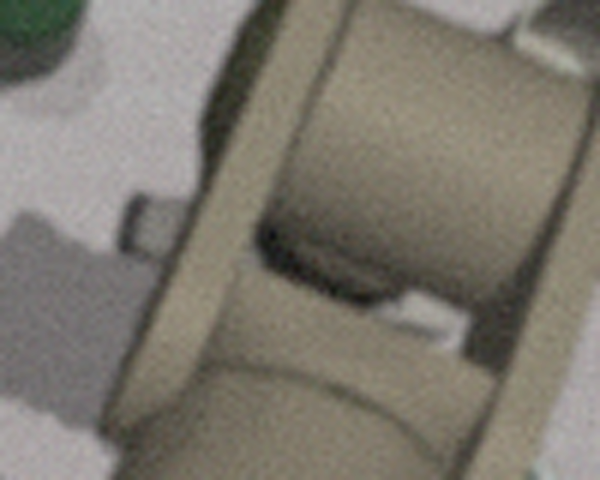

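```bash
python3 - <<'E'
from h import *
s,x,R=pose()
for n,u,z in (("top",(361.6,167.2),128),("scene",(254,176.3),140),("scene",(254.3,180.5),128)):
    p=ray(n,u,z); print(n,p,R.T@(p-x))
print(delta((443.5,142,110),Rdown(88.6)), delta((443.9,142.3,-9),Rdown(88.6)))
E
```

```text
top [650.67656705 -75.07945233 128.        ] [ 70.51511581   1.19641938 -40.0926334 ]
scene [648.80918077 -75.5995635  140.        ] [ 69.58196315  -0.46852814 -52.09741673]
scene [650.14552477 -74.8673781  128.        ] [ 70.59884803   0.63076214 -40.09410816]
(array([ 23.389, -25.055,  -2.271]), array([ 3.07445258e-02, -6.91383898e-04, -2.38988620e+00])) (array([ 23.423, -25.055,   9.629]), array([ 3.07445258e-02, -6.91383898e-04, -2.38988620e+00]))
```

{"fn": "carry_out", "kwargs": {
  "steps": [0, 0, 0, 0, 0, -1.2, -1, 0, 0, 0, 0, 0, -1.2, -1, 1.2, -0.8, 0, 0, 0, 0, -1, 2.2, -1.5, 0, 0, 0, 0, -1, 2.6, -1.8, 0, 0, 0, 0, -1, 2.6, -1.8, 0, 0, 0, 0, -1, 2.6, -1.8, 0, 0, 0, 0, -1, 2.6, -1.8, 0, 0, 0, 0, -1, 2.6, -1.8, 0, 0, 0, 0, -1, 2.6, -1.8, 0, 0, 0, 0, -1, 2.6, -1.8, 0, 0, 0, 0, -1, 2.6, -1.8, 0, 0, 0, 0, -1, 2.2, -1.6, 0, 0, 0, 0, -1, 1.5, -1, 1, 0, 0, 0, -1, 0.7, -0.5, 2, 0, 0, 0, -1, 0, 0, 2, 0, 0, 0, -1, 0, 0, 1, 0, 0, 0, -1, 0, 0, 0, 0, 0, 0, -1, 0, 0, 0, 0, 0, 0, -1]
}}

```text
time_s: 23.3
eef_pos: [443.0, 146.6, 27.6]
ee_rot: [0.002, 0.716, 0.699, 0.001]
force: [-0.5, 0.8, -0.8]
grip_width: 0.294
```

```bash
python3 - <<'E'
from h import *
s,x,R=pose(); print(s["time_s"],x,R.round(3).tolist(),s["force"],s["grip_width"],s["joints"].round(2))
print(delta((444.2,147,-9),Rdown(88.6)))
show("w",{"scene":(310,110,440,240),"top":(235,195,335,275)},k=6)
E
```

```text
23.3 [442.99107499 146.56328708  27.56515125] [[0.024, 1.0, 0.003], [1.0, -0.024, -0.001], [-0.001, 0.003, -1.0]] [-0.46919908  0.84818708 -0.81188603] 0.2940907181607277 [ 0.07  0.4   1.87 -0.    0.87  0.09]
(array([0.051, 0.108, 3.657]), array([0.03820139, 0.01346655, 0.00503249]))
```

View pics/scene_w.png

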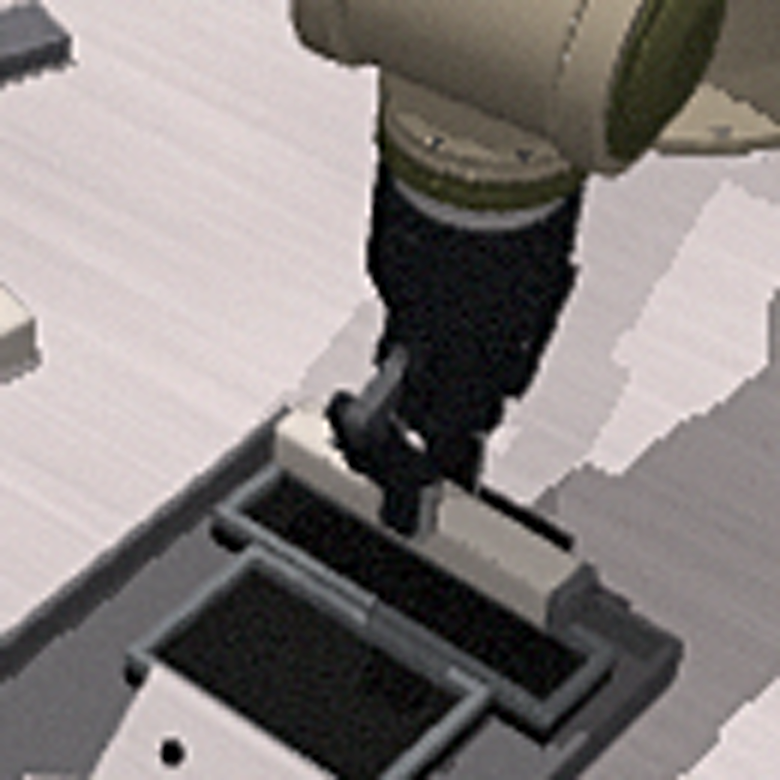

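View pics/top_w.png

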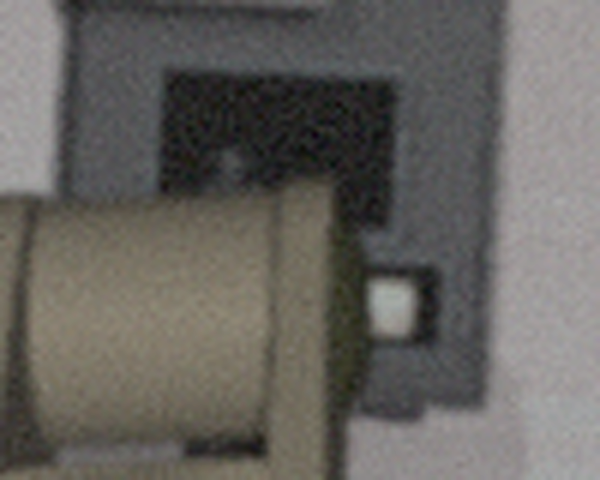

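```bash
python3 - <<'E'
from h import *
p=ray("top",(304.3,246),77); print(p, "expected centre y", p[1]+75)
print(ray("scene",(310+570/6-.4,110+570/6-.4),77))
E
```

```text
[442.46950229  70.04541307  77.        ] expected centre y 145.04541307115002
[440.6660128  212.09568686  77.        ]
```

{"fn": "carry_out", "kwargs": {
  "steps": [0.05, 0.1, 0.8, 0, 0, 0, -1, 0, 0, 0.8, 0, 0, 0, -1, 0, 0, 0.6, 0, 0, 0, -1, 0, 0, 0.4, 0, 0, 0, -1, 0, 0, 0.3, 0, 0, 0, -1, 0, 0, 0, 0, 0, 0, -1]
}}

```text
time_s: 23.9
eef_pos: [443.9, 147.2, -1.8]
ee_rot: [0.002, 0.715, 0.699, 0.001]
force: [0.6, -0.5, -0.5]
grip_width: 0.297
```

{"fn": "carry_out", "kwargs": {
  "steps": [0, 0, 0.2, 0, 0, 0, -1, 0, 0, 0.2, 0, 0, 0, -1, 0, 0, 0, 0, 0, 0, -1]
}}

```text
time_s: 24.15
eef_pos: [444.2, 147.2, -5.4]
ee_rot: [0.002, 0.715, 0.699, 0.001]
force: [-0.4, -0.5, -1.4]
grip_width: 0.293
```

{"fn": "carry_out", "kwargs": {
  "steps": [0, 0, 0.2, 0, 0, 0, -1, 0, 0, 0.1, 0, 0, 0, -1, 0, 0, 0, 0, 0, 0, -1]
}}

```text
time_s: 24.4
eef_pos: [444.2, 147.3, -8.3]
ee_rot: [0.002, 0.715, 0.699, 0.001]
force: [-0.2, -0.0, -1.2]
grip_width: 0.291
```

```bash
python3 - <<'E'
from h import *
s,x,R=pose(); print(s["time_s"],x,s["force"])
show("x",{"scene":(310,110,440,240),"top":(235,195,335,275)},k=6)
E
```

```text
24.4 [444.21705909 147.25294263  -8.31487646] [-0.23513995 -0.01841156 -1.22052439]
```

View pics/scene_x.png

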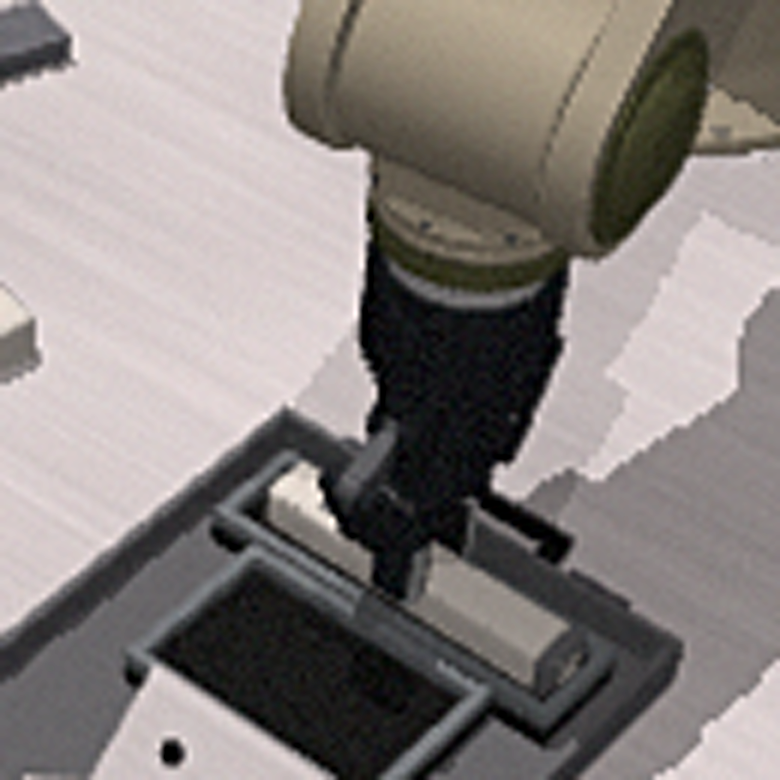

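Entering the cell; a little more, then release.

{"fn": "carry_out", "kwargs": {
  "steps": [0, 0, 0.1, 0, 0, 0, -1, 0, 0, 0.1, 0, 0, 0, -1, 0, 0, 0, 0, 0, 0, -1]
}}

```text
time_s: 24.75
eef_pos: [444.4, 147.3, -9.6]
ee_rot: [0.002, 0.715, 0.699, 0.001]
force: [-3.2, -0.5, 7.7]
grip_width: 0.297
```

{"fn": "carry_out", "kwargs": {
  "steps": [0, 0, 0, 0, 0, 0, -0.3, 0, 0, 0, 0, 0, 0, -0.1, 0, 0, 0, 0, 0, 0, 0, 0, 0, 0, 0, 0, 0, 0, 0, 0, -1.5, 0, 0, 0, 0, 0, 0, -3, 0, 0, 0, 0, 0, 0, -3.5, 0, 0, 0, 0, 0, 0, -3, 0, 0, 0, 0.5, 0, 0, -1, 0, 0, 0, 0.7]
}}

```text
time_s: 25.5
eef_pos: [445.5, 147.6, 113.9]
ee_rot: [0.004, 0.715, 0.699, 0.004]
force: [0.8, 0.2, 0.0]
grip_width: 0.771
```

```bash
python3 - <<'E'
from h import *
s,x,R=pose(); print(s["time_s"],x,s["force"],s["grip_width"])
print(delta((446,-136.7,110),Rdown(76.8)))
show("y",{"scene":(310,110,440,240),"top":(235,195,335,275)},k=6)
E
```

```text
25.5 [445.47815114 147.59822455 113.88447633] [0.78193518 0.21239399 0.00958684] 0.7711343294736243
(array([-28.421,   0.712,   0.408]), array([ 0.12706309, -0.00841226,  2.3720869 ]))
```

View pics/scene_y.png

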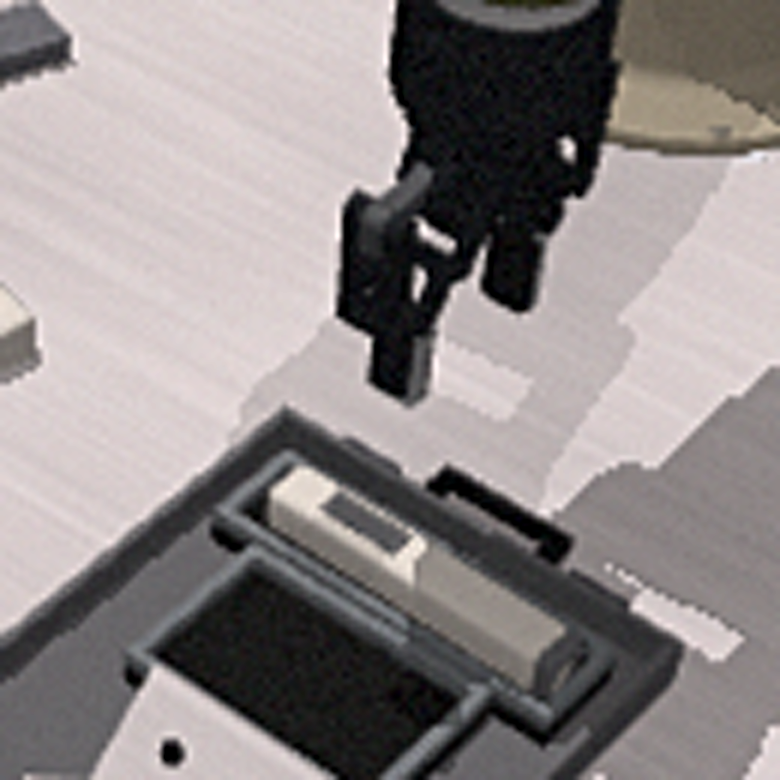

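{"fn": "carry_out", "kwargs": {
  "steps": [0, 0, 0, 0, 0, 1.2, 0.9, -1.2, 0.2, 0, 0, 0, 1.17, 0.9, -2.4, 0.6, 0, 0, 0, 0, 0.9, -3.2, 0.8, 0, 0, 0, 0, 0.9, -3.2, 0.8, 0, 0, 0, 0, 0.9, -3.2, 0.8, 0, 0, 0, 0, 0.9, -3.2, 0.8, 0, 0, 0, 0, 0.9, -3.2, 0.8, 0, 0, 0, 0, 0.9, -3.2, 0.8, 0, 0, 0, 0, 0.9, -2.4, 0.6, 1, 0, 0, 0, 0.9, -1.5, 0.3, 2, 0, 0, 0, 0.9, -0.8, 0.2, 2, 0, 0, 0, 0.9, 0, 0, 2, 0, 0, 0, 0.9, 0, 0, 0, 0, 0, 0, 0.9, 0, 0, 0, 0, 0, 0, 0.9]
}}

```text
time_s: 26.85
eef_pos: [446.8, -135.2, 39.0]
ee_rot: [0.0, 0.784, 0.621, 0.001]
force: [0.3, -0.4, 0.8]
grip_width: 0.95
```

```bash
python3 - <<'E'
from h import *
print("logger scene",ray("scene",(297.6,158.8),28))
s,x,R=pose(); print(s["time_s"],x,s["force"],s["grip_width"])
print(delta((446,-137,-33),Rdown(76.8)))
show("z",{"scene":(240,100,350,200),"top":(345,205,425,285)},k=6)
im=cv2.imread("pics/raw_top_z.png"); c=cv2.resize(im[145:275,235:335],None,fx=5,fy=5,interpolation=cv2.INTER_CUBIC); cv2.imwrite("pics/tc2.png",np.clip(c*1.4,0,255).astype(np.uint8))
E
```

```text
logger scene [ 443.70091019 -130.12192075   28.        ]
26.85 [ 446.79500702 -135.16303842   38.98466372] [ 0.33709588 -0.37628507  0.8211945 ] 0.9496324914452005
(array([-0.205, -0.046,  7.198]), array([ 0.01665483, -0.01336244, -0.0022537 ]))
```

View pics/scene_z.png

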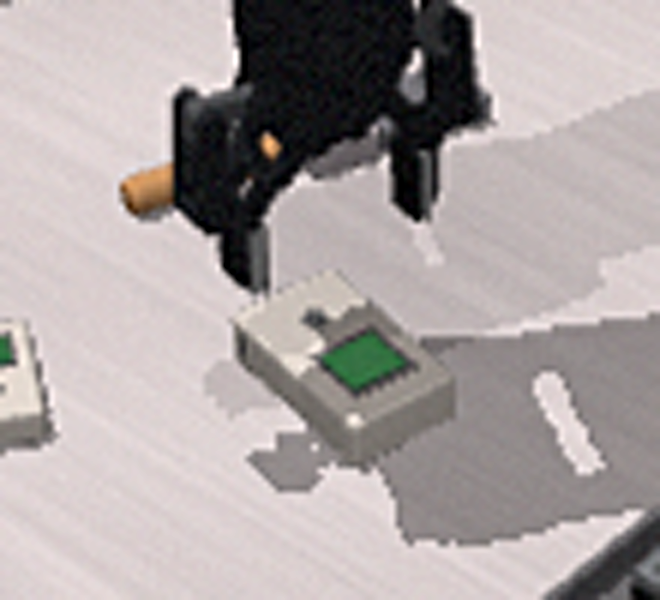

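View pics/tc2.png

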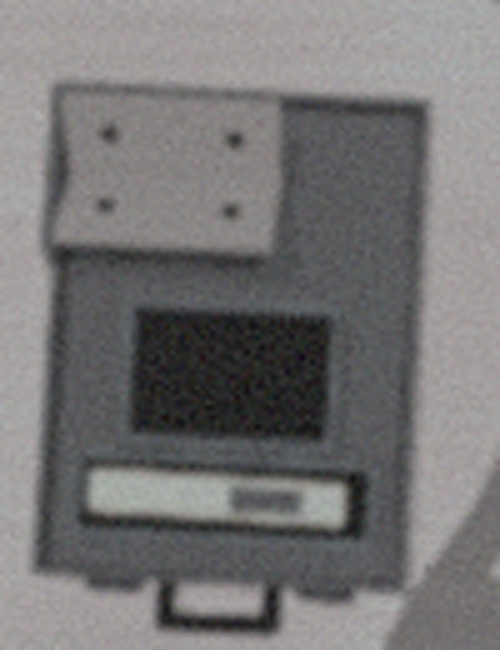

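```bash
python3 - <<'E'
from h import *
P=[ray("scene",(240+a/6-.4,100+b/6-.4),28)[:2] for a,b in((237,318),(333,270),(455,372),(352,425))]
print(np.round(P,1),np.mean(P,0)); P=np.array(P)
for i in range(4): d=P[(i+1)%4]-P[i]; print(np.linalg.norm(d),np.degrees(np.arctan2(d[1],d[0])))
im=cv2.imread("pics/raw_top_z.png");f=cv2.GaussianBlur(im,(0,0),1).astype(float)
E
```

```text
[[ 458.2 -187.5]
 [ 402.5 -177.4]
 [ 420.1  -84.9]
 [ 478.   -96.5]] [ 439.68885302 -136.57820602]
56.66347592380856 169.71218915554587
94.20677676860944 79.19101048362866
59.002384814116745 -11.306973699392408
93.20789937843226 -102.24696104267181
```

View pics/top_z.png

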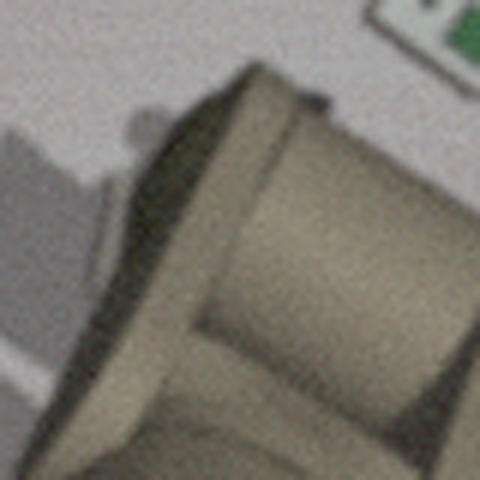

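{"fn": "carry_out", "kwargs": {
  "steps": [-0.26, -0.43, 0.8, 0, 0, -0.14, 0.9, 0, 0, 1.2, 0, 0, 0, 0.9, 0, 0, 1.2, 0, 0, 0, 0.9, 0, 0, 1.2, 0, 0, 0, 0.9, 0, 0, 1, 0, 0, 0, 0.9, 0, 0, 0.8, 0, 0, 0, 0.9, 0, 0, 0.6, 0, 0, 0, 0.9, 0, 0, 0.4, 0, 0, 0, 0.9, 0, 0, 0, 0, 0, 0, 0.9],
  "grip_force": 35
}}

```text
time_s: 27.7
eef_pos: [443.1, -137.2, -32.4]
ee_rot: [0.002, 0.78, 0.626, 0.001]
force: [0.2, -0.3, -0.5]
grip_width: 0.948
```

```bash
python3 - <<'E'
from h import *
s,x,R=pose(); print(s["time_s"],x,s["force"],s["grip_width"])
show("aa",{"scene":(240,100,350,200)},names=("scene",),k=6)
E
```

```text
27.7 [ 443.08505358 -137.24406491  -32.36273744] [ 0.23766517 -0.30086706 -0.45980117] 0.9484977701385615
```

View pics/scene_aa.png

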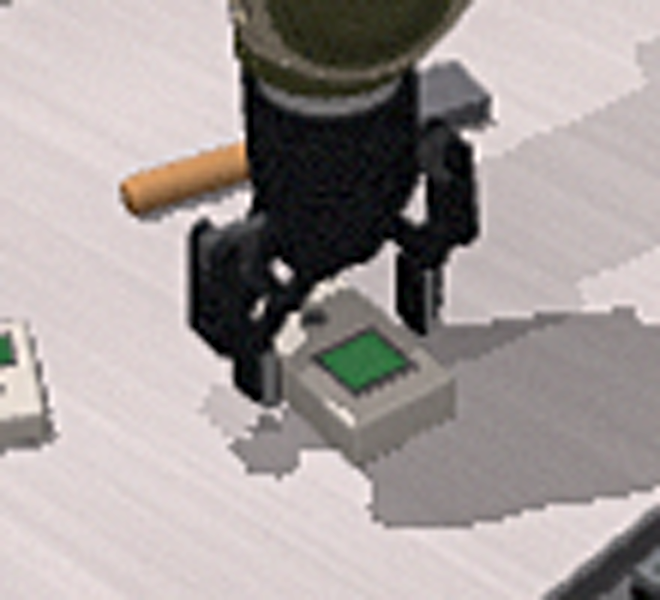

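{"fn": "carry_out", "kwargs": {
  "steps": [0, 0, 0, 0, 0, 0, 0.4, 0, 0, 0, 0, 0, 0, 0, 0, 0, 0, 0, 0, 0, -0.5, 0, 0, 0, 0, 0, 0, -1, 0, 0, 0, 0, 0, 0, -1, 0, 0, 0, 0, 0, 0, -1]
}}

```text
time_s: 28.25
eef_pos: [443.6, -137.6, -31.3]
ee_rot: [0.002, 0.78, 0.626, 0.002]
force: [-0.8, -0.1, 6.8]
grip_width: 0.692
```

```bash
python3 - <<'E'
from h import *
s,x,R=pose(); print(s["time_s"],x,s["force"],s["grip_width"])
show("ab",{"scene":(240,100,350,200)},names=("scene",),k=6)
E
```

```text
28.25 [ 443.62778775 -137.56112763  -31.29270063] [-0.78097464 -0.09560586  6.78985647] 0.6916712851849965
```

View pics/scene_ab.png

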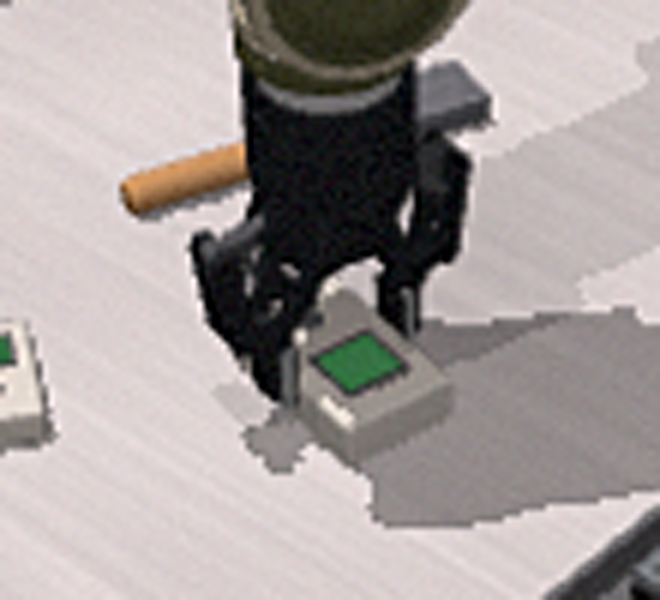

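{"fn": "carry_out", "kwargs": {
  "steps": [0, 0, -0.5, 0, 0, 0, -1, 0, 0, -1, 0, 0, 0, -1, 0, 0, -2, 0, 0, 0, -1, 0, 0, -3, 0, 0, 0, -1, 0, 0, -3, 0, 0, 0, -1, 0, 0, -2.5, 0, 0, 0, -1, 0, 0, 0, 0, 0, 0, -1, 0, 0, 0, 0, 0, 0, -1]
}}

```text
time_s: 28.97
eef_pos: [443.2, -137.4, 89.5]
ee_rot: [0.003, 0.78, 0.626, 0.002]
force: [0.8, -0.2, -1.1]
grip_width: 0.693
```

```bash
python3 - <<'E'
from h import *
s,x,R=pose(); print(s["time_s"],x,R.round(3).tolist(),s["force"],s["grip_width"])
show("ac",{"scene":(230,50,340,150),"top":(345,205,425,285)},k=6)
E
```

```text
28.9667 [ 443.1667937  -137.44879267   89.45316449] [[0.216, 0.976, 0.007], [0.976, -0.216, -0.003], [-0.001, 0.008, -1.0]] [ 0.76088948 -0.19057456 -1.13117658] 0.6934562537020084
```

View pics/scene_ac.png

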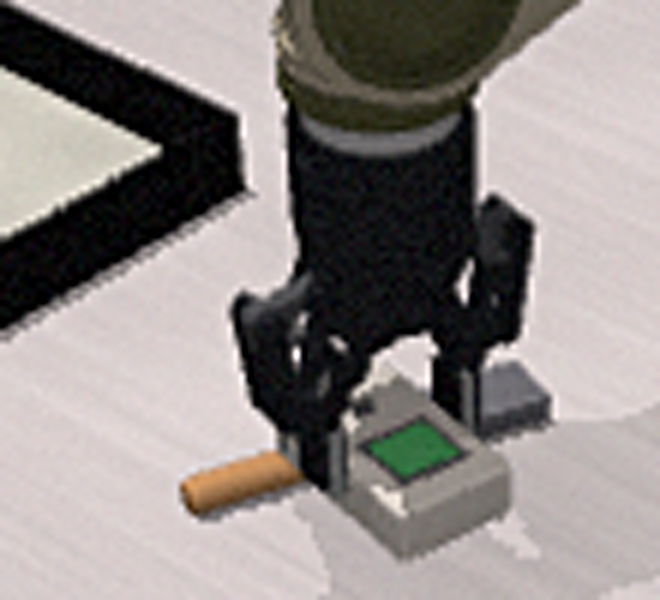

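```bash
python3 - <<'E'
from h import *
s,x,R=pose()
p=ray("scene",(305.6,131.3),148.8); print(R.T@(p-x))
print(delta((514.3,142,89.5),Rdown(88.6)))
E
```

```text
[ 48.06644194   0.37452407 -61.30082482]
(array([28.788,  1.011, -0.186]), array([ 3.94927782e-02, -1.16319239e-03, -2.21991904e+00]))
```

{"fn": "carry_out", "kwargs": {
  "steps": [0, 0, 0, 0, 0, -1.1, -1, 0, 0, 0, 0, 0, -1.12, -1, 1.2, 0.25, 0, 0, 0, 0, -1, 2.2, 0.5, 0, 0, 0, 0, -1, 3, 0.65, 0, 0, 0, 0, -1, 3, 0.65, 0, 0, 0, 0, -1, 3, 0.65, 0, 0, 0, 0, -1, 3, 0.65, 0, 0, 0, 0, -1, 3, 0.65, 0, 0, 0, 0, -1, 3, 0.65, 0, 0, 0, 0, -1, 2.8, 0.6, 0, 0, 0, 0, -1, 2, 0.5, 1, 0, 0, 0, -1, 1.2, 0.3, 2, 0, 0, 0, -1, 0.8, 0.1, 2, 0, 0, 0, -1, 0, 0, 1, 0, 0, 0, -1, 0, 0, 0, 0, 0, 0, -1, 0, 0, 0, 0, 0, 0, -1]
}}

```text
time_s: 30.48
eef_pos: [511.0, 142.5, 27.7]
ee_rot: [0.002, 0.716, 0.698, 0.001]
force: [-0.2, -1.1, -1.7]
grip_width: 0.69
```

```bash
python3 - <<'E'
from h import *
s,x,R=pose(); print(s["time_s"],x,R.round(3).tolist(),s["force"],s["grip_width"])
print(delta((511.8,143,-15),Rdown(88.6)))
show("ad",{"scene":(290,120,410,250),"top":(235,165,335,265)},k=6)
E
```

```text
30.4833 [510.97868132 142.53035117  27.74341119] [[0.025, 1.0, 0.003], [1.0, -0.025, -0.001], [-0.001, 0.003, -1.0]] [-0.19255262 -1.09689176 -1.70498926] 0.6895907385920026
(array([0.054, 0.068, 4.275]), array([ 0.03490103,  0.01470533, -0.00488227]))
```

View pics/scene_ad.png

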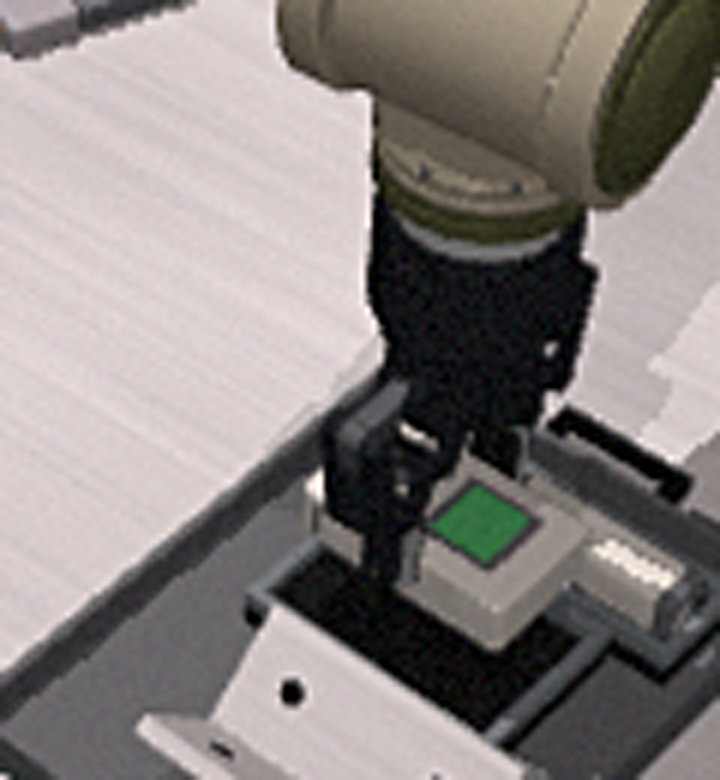

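View pics/top_ad.png

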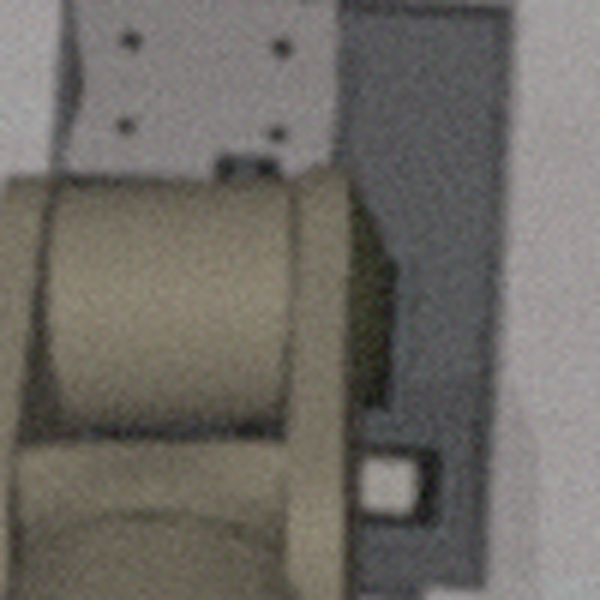

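{"fn": "carry_out", "kwargs": {
  "steps": [0.05, 0.05, 0.8, 0, 0, 0, -1, 0, 0, 0.8, 0, 0, 0, -1, 0, 0, 0.8, 0, 0, 0, -1, 0, 0, 0.5, 0, 0, 0, -1, 0, 0, 0.3, 0, 0, 0, -1, 0, 0, 0, 0, 0, 0, -1]
}}

```text
time_s: 31.08
eef_pos: [511.6, 143.5, -4.7]
ee_rot: [0.002, 0.716, 0.698, 0.001]
force: [0.3, -0.6, -1.2]
grip_width: 0.69
```

```bash
python3 - <<'E'
from h import *
s,x,R=pose(); print(s["time_s"],x,s["force"],s["grip_width"])
show("ae",{"scene":(290,130,410,260)},names=("scene",),k=6)
E
```

```text
31.0833 [511.62758031 143.49607329  -4.67652341] [ 0.3187092  -0.57575399 -1.19267914] 0.6903197237496311
```

View pics/scene_ae.png

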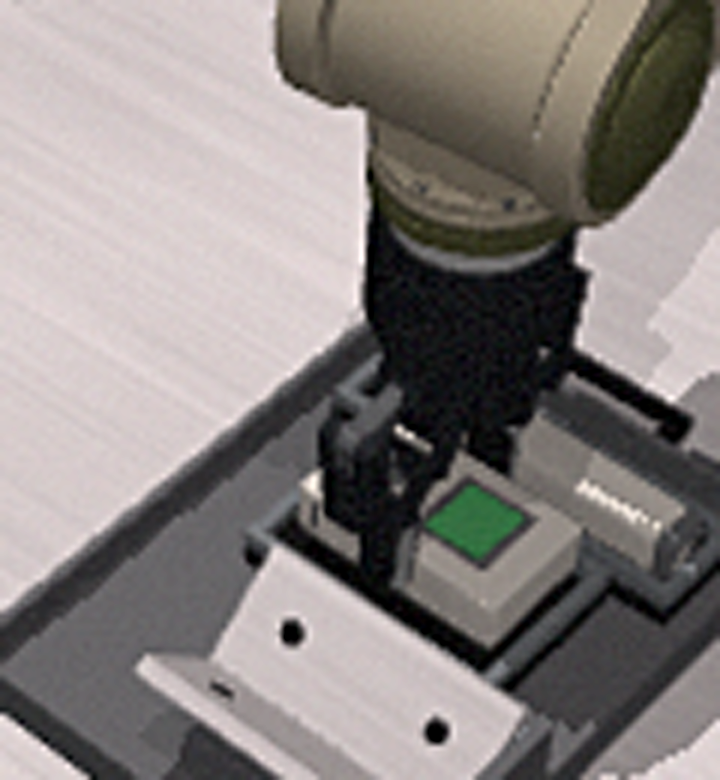

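{"fn": "carry_out", "kwargs": {
  "steps": [0, 0, 0.3, 0, 0, 0, -1, 0, 0, 0.3, 0, 0, 0, -1, 0, 0, 0, 0, 0, 0, -1]
}}

```text
time_s: 31.38
eef_pos: [511.8, 143.6, -10.3]
ee_rot: [0.002, 0.716, 0.698, 0.001]
force: [-0.4, -0.2, -1.2]
grip_width: 0.694
```

{"fn": "carry_out", "kwargs": {
  "steps": [0, 0, 0.2, 0, 0, 0, -1, 0, 0, 0.15, 0, 0, 0, -1, 0, 0, 0, 0, 0, 0, -1]
}}

```text
time_s: 31.63
eef_pos: [512.0, 143.5, -13.6]
ee_rot: [0.002, 0.716, 0.698, 0.001]
force: [0.0, -0.0, -2.1]
grip_width: 0.692
```

{"fn": "carry_out", "kwargs": {
  "steps": [0, 0, 0.1, 0, 0, 0, -1, 0, 0, 0.1, 0, 0, 0, -1, 0, 0, 0, 0, 0, 0, -1]
}}

```text
time_s: 31.88
eef_pos: [512.2, 143.6, -15.3]
ee_rot: [0.002, 0.716, 0.698, 0.001]
force: [-0.7, -0.4, -0.9]
grip_width: 0.695
```

```bash
python3 - <<'E'
from h import *
s,x,R=pose(); print(s["time_s"],x,s["force"],s["grip_width"])
show("af",{"scene":(290,130,410,260)},names=("scene",),k=6)
E
```

```text
31.8833 [512.18712623 143.55711093 -15.25676461] [-0.74610546 -0.43018889 -0.91573709] 0.6947771179568645
```

View pics/scene_af.png

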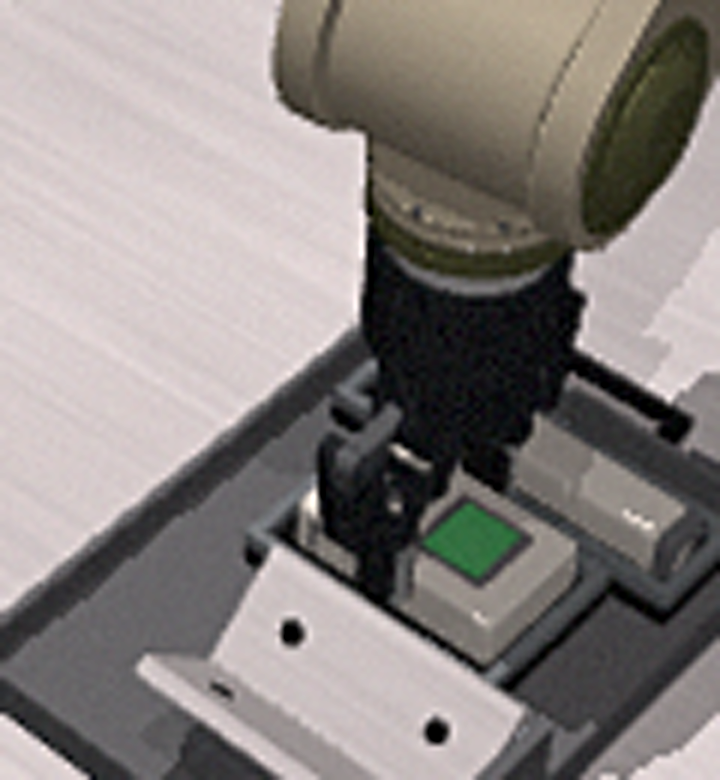

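{"fn": "carry_out", "kwargs": {
  "steps": [0, 0, 0.1, 0, 0, 0, -1, 0, 0, 0, 0, 0, 0, -1]
}}

```text
time_s: 32.1
eef_pos: [512.2, 143.6, -15.3]
ee_rot: [0.002, 0.716, 0.698, 0.001]
force: [-5.7, -0.5, 11.7]
grip_width: 0.694
```

{"fn": "carry_out", "kwargs": {
  "steps": [0, 0, 0.1, 0, 0, 0, -1, 0, 0, 0, 0, 0, 0, -1]
}}

```text
time_s: 32.27
eef_pos: [512.3, 143.6, -15.3]
ee_rot: [0.002, 0.716, 0.698, 0.001]
force: [-8.4, -2.1, 22.7]
grip_width: 0.694
```

{"fn": "carry_out", "kwargs": {
  "steps": [0, 0, -0.15, 0, 0, 0, -1, 0, 0, 0, 0, 0, 0, 0.45, 0, 0, 0, 0, 0, 0, 0.55, 0, 0, 0, 0, 0, 0, 0.58, 0, 0, 0, 0, 0, 0, 0.58]
}}

```text
time_s: 32.68
eef_pos: [512.1, 143.6, -16.0]
ee_rot: [0.002, 0.716, 0.698, 0.001]
force: [-0.3, -1.0, 0.2]
grip_width: 0.793
```

```bash
python3 - <<'E'
from h import *
s,x,R=pose(); print(s["time_s"],x,s["force"],s["grip_width"])
show("ag",{"scene":(290,130,410,260)},names=("scene",),k=6)
E
```

```text
32.6833 [512.09085607 143.5506564  -16.03723027] [-0.31712194 -1.00841235  0.17868324] 0.7928697934288116
```

View pics/scene_ag.png

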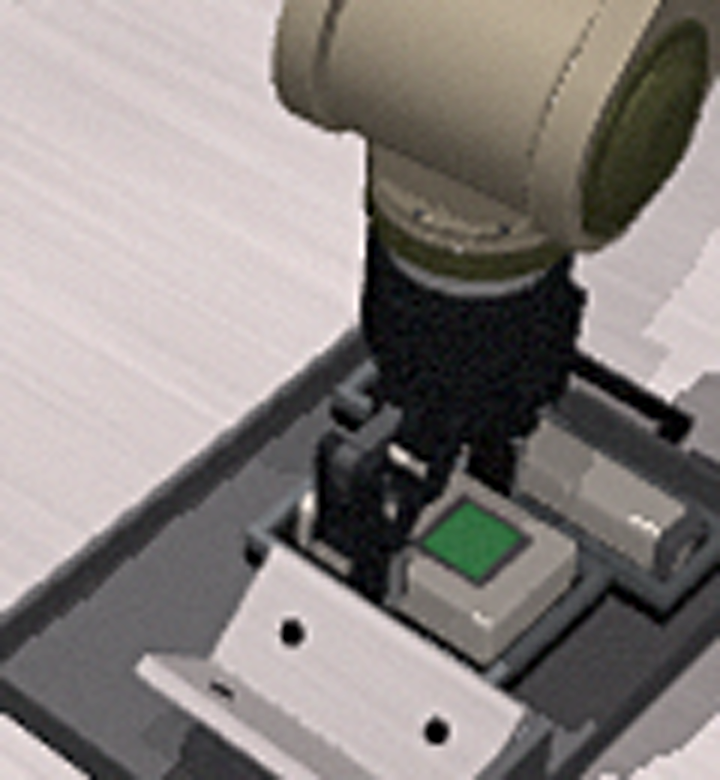

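Released; straight up, then aside toward the robot to clear the view.

{"fn": "carry_out", "kwargs": {
  "steps": [0, 0, -0.5, 0, 0, 0, 0.58, 0, 0, -1, 0, 0, 0, 0.58, 0, 0, -2, 0, 0, 0, 0.58, 0, 0, -3, 0, 0, 0, 0.58, 0, 0, -3, 0, 0, 0, 0.58, 0, 0, -3, 0, 0, 0, 0.58, -2, 0, -1, 0, 0, 0, 0.58, -3, 0, 0, 0, 0, 0, 0.58, -3, 0, 0, 0, 0, 0, 0.58, -3, 0, 0, 0, 0, 0, 0.58, -3, 0, 0, 0, 0, 0, 0.58, -3, 0, 0, 0, 0, 0, 0.58, -3, 0, 0, 0, 0, 0, 0.58, -3, 0, 0, 0, 0, 0, 0.58, -2, 0, 0, 0, 0, 0, 0.58, 0, 0, 0, 0, 0, 0, 0.58]
}}

```text
time_s: 34.07
eef_pos: [505.4, -109.5, 120.3]
ee_rot: [0.003, 0.717, 0.697, 0.001]
force: [-0.2, -0.2, -0.2]
grip_width: 0.788
```

```bash
python3 - <<'E'
from h import *
s,x,R=pose(); print(s["time_s"],x,s["force"],s["grip_width"])
show("ah",{"scene":(280,165,425,290),"top":(230,150,335,275)},k=5)
E
```

```text
34.0667 [ 505.36605894 -109.52606167  120.31006897] [-0.16397145 -0.23025332 -0.20440452] 0.7883136205294046
```

View pics/scene_ah.png

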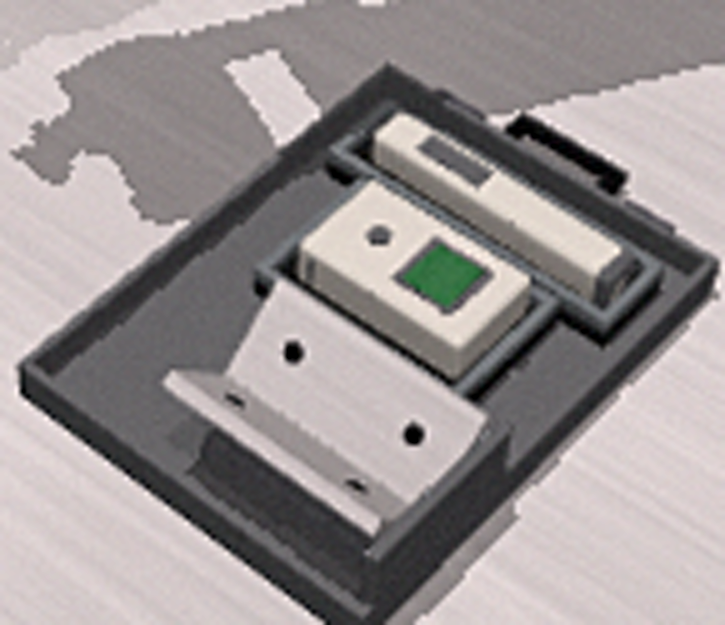

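View pics/top_ah.png

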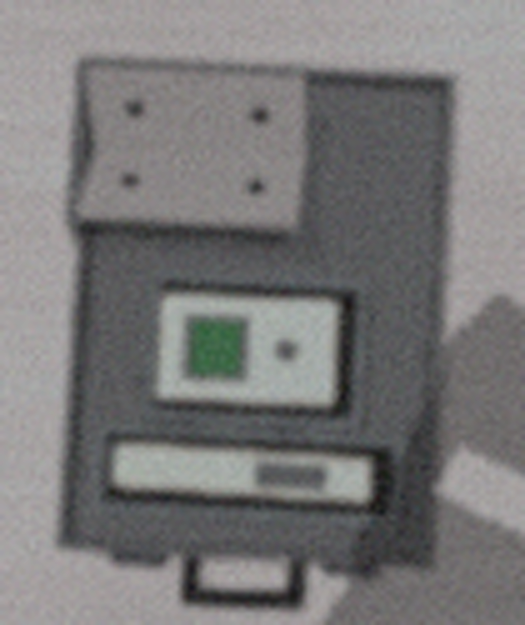

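View pics/raw_top_ah.png

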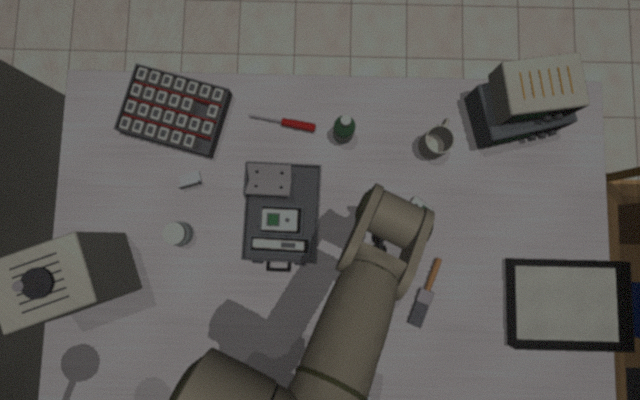

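```bash
python3 - <<'E'
from h import *
im=cv2.imread("pics/raw_top_ah.png");f=cv2.GaussianBlur(im,(0,0),.8).astype(float);g=f.max(2)
a=np.radians(-1.4)
def ctr(mask,box,z,nm):
    m=np.zeros(mask.shape,np.uint8);x0,y0,x1,y1=box;m[y0:y1,x0:x1]=mask[y0:y1,x0:x1]*255
    m=cv2.morphologyEx(m,cv2.MORPH_CLOSE,np.ones((7,7)))
    c=max(cv2.findContours(m,0,1)[0],key=cv2.contourArea);r=cv2.minAreaRect(c)
    p=ray("top",r[0],z);d=p[:2]-[537.3,141.2];W=np.array([ray("top",q,z)[:2] for q in cv2.boxPoints(r)])
    print(nm,"case x,y",d@[np.cos(a),np.sin(a)],d@[-np.sin(a),np.cos(a)],"sides",np.linalg.norm(W[1]-W[0]),np.linalg.norm(W[2]-W[1]),r[2])
m=g>75
ctr(m,(255,203,305,234),44,"logger");ctr(m,(246,235,314,254),40,"wand")
ctr(m,(243,160,295,197),65,"wide")
E
```

```text
logger case x,y -24.519149554988186 3.2253446259115477 sides 102.9463131155123 58.2281867890927 90.0
wand case x,y -91.79860165080721 2.206037206236795 sides 25.421778724288977 142.60918486285718 3.814074993133545
wide case x,y 87.24424916707164 35.238149455108854 sides 140.9408397363245 99.9769677192639 90.0
```

All within tolerances (wand about +2–5 mm, logger +3 mm along y). Handing in.

```bash
python3 -c "
from rig import finish_job,readout
print(readout.sense()['time_s']); print(finish_job())"
```

```text
34.1667
the job is handed in; nothing more can be done
None
```

The case is packed and I handed it in at 34.2 s; the system gives no verdict, so what follows is from my own checks.

**What I did**
- **Wide angle:** I nested it in the narrow one at about 34° of tilt, because the wrist hit its joint limit near 45°. It settled into the V when I let go.
- **Slide to the stop:** I pushed both angles together along the saddle with the shut fingers. The last force reading was 14 N at the wrist.
- **Wand and logger:** I laid the wand in the long cell, then the logger, screen up, in the wider cell. Everything is released and the arm is clear.

**Last checks, in the case frame**
- **Wide angle:** two views of its holes put it at y ≈ 36.5 mm (home is 37), measured after the push.
- **Narrow angle:** it is hidden under the wide one and I could not measure it directly. Nothing showed beyond the wide angle's free end, so I took it as home.
- **Wand:** about (-92, +2) mm. Its dark end cap was not picked up, so its y could be about 3 mm more.
- **Logger:** about (-24.5, +3) mm, screen up.
- **Bystanders:** none looked moved by eye in the last top view. The arm hid the spare logger there, and I did not measure any of them.

**What disagreed**
- **Fingertip height:** the reported tool tip lay about 36–55 mm beyond the fingertips seen in the images, depending on opening. I set heights from the images and the contact force.
- **Final angle outline:** a rough outline of the wide angle in the last picture was not usable (about 141 × 100 mm against an expected 120 × 85 mm). I relied on the hole measurement instead.

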